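# Set out the tea corner

## Task

Set out the tea corner: take the red box from the middle of the stack and balance it upright on the narrow raised wooden stand, centred and lying along the beam, and restack the rest squarely: the yellow box on the blue and the blue on the white bottom box, which stays where it is. Lay every tea tin there is flat on the sloped rack, label up, its length running straight up and down the slope and the whole tin on the board between the lip and the upper edge. Do not disturb the pepper mill or the jar.

Things in the scene. Friction and masses are not known exactly. Their poses are not given: they have to be found in the camera images.
- box_white: White box, 130 (its x) x 100 (its y) x 52 mm high, 0.4 kg. Lid sunk 24 mm below the 4 mm rim; on the lid's middle a grip bar 24 mm thick (in x), 60 long (y), 22 high, its top 2 mm below the rim, 49 mm free on either side in x. Boxes stand flat on one another's rims, not interlocking. Origin: centre of underside, z up. Bottom of the stack, on the worktop.
- box_red: Red box, 130 (its x) x 100 (its y) x 52 mm high, 0.4 kg. Lid sunk 24 mm below the 4 mm rim; on the lid's middle a grip bar 24 mm thick (in x), 60 long (y), 22 high, its top 2 mm below the rim, 49 mm free on either side in x. Boxes stand flat on one another's rims, not interlocking. Origin: centre of underside, z up. Second in the stack at the start.
- box_blue: Blue box, 130 (its x) x 100 (its y) x 52 mm high, 0.4 kg. Lid sunk 24 mm below the 4 mm rim; on the lid's middle a grip bar 24 mm thick (in x), 60 long (y), 22 high, its top 2 mm below the rim, 49 mm free on either side in x. Boxes stand flat on one another's rims, not interlocking. Origin: centre of underside, z up. Third in the stack at the start.
- box_yellow: Yellow box, 130 (its x) x 100 (its y) x 52 mm high, 0.4 kg. Lid sunk 24 mm below the 4 mm rim; on the lid's middle a grip bar 24 mm thick (in x), 60 long (y), 22 high, its top 2 mm below the rim, 49 mm free on either side in x. Boxes stand flat on one another's rims, not interlocking. Origin: centre of underside, z up. Top of the stack at the start.
- stand: Fixed narrow stand: a light wooden beam 190 mm long (its x) and only 60 mm wide (its y), its flat top 90 mm above the worktop, on two steel legs and a steel foot 170 x 100 x 8 mm. The red box overhangs it on both long sides. Origin: on the worktop under the middle of the beam, z up.
- rack_face: Fixed sloped rack: brown board 136 (its x) x 320 mm (its y), 0.35 rad steep, rising away from the robot; along its lower edge (x -68 to -80 mm) a lip 14 mm above the board, along both ends (|y| 148 to 160 mm) strips 8 mm high. No lanes: tins lie side by side along y. Tins do not slide on it. Origin: centre of the upper face, 75 mm above the worktop; x up the slope, z the outward normal.
- tin_green: Green tea tin, a closed flat block 110 (its x) x 44 (its y) x 36 mm thick with a paper label on top, 0.16 kg; it may be absent. At the start it lies flat on the worktop. Origin: centre of the underside, z up through the label.
- tin_copper: Copper tea tin, a closed flat block 110 (its x) x 44 (its y) x 36 mm thick with a paper label on top, 0.16 kg; it may be absent. At the start it lies flat on the worktop. Origin: centre of the underside, z up through the label.
- tin_black: Black tea tin, a closed flat block 110 (its x) x 44 (its y) x 36 mm thick with a paper label on top, 0.16 kg; it may be absent. At the start it lies flat on the worktop. Origin: centre of the underside, z up through the label.
- mill: Wooden pepper mill, 56 mm across, 150 mm high, on the worktop. A bystander: leave it alone. Origin: centre of the underside.
- jar: Amber glass jar with a metal cap, 72 mm across, 110 mm high, on the worktop. A bystander: leave it alone. Origin: centre of the underside.
Mind the look-alikes: they are no part of the job. Leave any purple look-alike of the stand alone. Leave any purple look-alike of the box_yellow alone.

How it is judged:
By the outcome, as a careful person would: the job done as asked, in the order asked, and still so for the second after the job is handed in, with the robot touching nothing.
Of tin_green, tin_copper, tin_black only 2 to 3 are there at a start; the rules pass over those that are not, and their reading is None.
At some moment in a run one of tin_green, tin_copper, tin_black may be knocked a few centimetres aside while the robot is not near it.
It also fails if it takes over 208 s, if anything falls off the work surface, if the arm or the gripper's body presses on something with over 40 N, if the wrist force passes 120 N, or if a joint passes its speed limit or range.

## Robot

A 7-joint arm with a two-finger parallel gripper is mounted at the origin on the work surface. World frame = base frame: x ahead of the robot, y to its left, z up, the work surface at z = 0. Lengths are in m, angles in rad, forces in N, time in s.
With the tool pointing down it reaches from about 0.4 to 0.925 m from the base axis. Payload 4.1 kg.
Tool frame: the origin (TCP) lies at the very end of the fingers, on their centre line; the grasp point (between the pads) lies 19 mm behind it; x points along the fingers, y is the direction in which the jaws open and shut, and the axes are right-handed (so a half turn about x gives the same grasp; the last joint's range is limited). The gripper opens to 85 mm and grips with 20 to 120 N. Pads are 22 mm wide; open, the fingers measure 114 mm over their backs; the gripper's body (76 mm by 85 mm) begins 54 mm behind the grasp point. The pads swing forward as they close: fully open they stand 13 mm farther back than shut.
Start: joints at [-1.423, 0.398, 0.045, 1.537, -0.019, 1.207, -0.051], TCP at [0.159, 0.63, 0.231] pointing down, gripper open.
Joint ranges: [-2.82, 2.82], [-0.49, 2.23], [-1.37, 1.46], [0, 2.46], [-1.36, 4.5], [0.23, 2], [-2.94, 2.94]. Speed limits (rad/s): [2.57, 2.57, 3.14, 3.14, 3.14, 3.14, 3.14].

## Interface

Orientations are given as a unit quaternion [w, x, y, z].
In Python, from cell import manip gives the robot as it stands.
- The arm moves only by the tool step_arm, never from a script. Its arguments are lists of equal length, an entry for each row: "grip": the finger opening in cm, from 0 to 8.54; "offset": the shift along the tool's x, y, z in cm, a list of three; "turn": the turn about the tool's x in degrees. A call has exactly 8 rows; each row shifts and turns the commanded pose from where the row before left it, along the tool's axes as they then stand; what a row does not reach is not made up. A row lasts 1/10 s, in which the tool goes at most 50 mm and 8.59 degrees, less where a joint would pass 70% of its speed; a pose out of reach is approached as far as the arm can. A call with a gripper value outside its range is refused whole. The fingers move at their own pace and stop on an object; the grip force is fixed at half the most. Time passes only in rows, so rows that do not move let the fingers close, or fill a call up. It gives the time, the measured TCP pose, the force and the opening at its end, in the units of the state.
- manip.read_state(): the state, without advancing time (a new reading comes with each control period).
- manip.get_image(name): name is "scene" or "top" or "wrist"; returns a dict with "frame" (480x640x3 uint8, red, green, blue), "z_map" (480x640 float32, m along the optical axis (not along the pixel's ray), 0 where there is no reading), "camera_matrix" (3x3 intrinsics, pixels), "dist" ([k1, k2, p1, p2, k3] as OpenCV has them; the pictures are not rectified), "R" (3x3) and "t" (3): a world point X has camera coordinates R X + t. Camera axes: x right, y down, z forward; pixel columns grow to the right and rows downward; lengths in m; the calibration is good to about 2 mm. A picture is of the moment at which its call begins.
- manip.hand_in(): hands the job in, once; it reports no verdict.
Trained networks look in the newest picture that a camera, given by its name, has taken for a name from the list of things; names that differ only in an ending like _2 or _b are one class to them, and where a whole thing is asked for, a point or a joint stands for the part that bears it (a point fixed in the world has none). Each returns a list of dicts, best first, with "conf" (0 to 1); they miss things now and then, are a little off and sometimes report something else, mostly with a low value. They report only what shows in the picture. A call takes as long as a camera call. They do not tell look-alikes from the thing itself.
- manip.outline_of(name, camera): "region" (480x640 bool, what is visible of it) and "centre" ([column, row] in pixels, amid what is visible of it).
- manip.tip_of(name, camera): "centre" ([column, row] in pixels: a listed point, or the origin of a listed thing).
The state is a dict: "clock": time; "q": joint angles; "qvel": joint speeds; "joint_efforts": joint torques, N m; "ee_pos": TCP position; "tcp_rot": TCP orientation; "ft_force": force on the tool from outside, world axes, zero at the start; "wrist_torque": the same for the moment, N m; "finger_gap": finger opening in m.
Only numpy, scipy, OpenCV 4.12 (cv2) and the standard library are available. Lean on these libraries where they do the work, as an engineer would, in place of code of your own. Each camera call takes 0.05 s, during which the arm holds its last target.

## Working session

There is one attempt and no reset: what is moved stays moved. The work goes in short steps, Python scripts to look and compute and a tool call to move; the robot and the scene stay as the last step left them, time stands still between calls to the robot, and variables do not carry over. Pictures are saved under pics/ and viewed, and the job is handed in when it is done.

Besides the shell and the picture viewer there is one more tool, called after ">>>" by a JSON object that holds its "op" and its "data". step_arm: Moves the arm, as the interface text tells. Its arguments: {"type":"object","properties":{"grip":{"type":"array","items":{"type":"number"}},"offset":{"type":"array","items":{"type":"array","items":{"type":"number"}}},"turn":{"type":"array","items":{"type":"number"}}},"required":["grip","offset","turn"]}

```bash
mkdir -p pics; ls; cat > h.py <<'E'
import numpy as np, cv2
from cell import manip
def grab(n,save=None):
    d=manip.get_image(n)
    if save: cv2.imwrite(f'pics/{save}.png',d['frame'][:,:,::-1])
    return d
def cloud(d):
    z=d['z_map'];h,w=z.shape
    K=np.array(d['camera_matrix']);
    u,v=np.meshgrid(np.arange(w),np.arange(h))
    p=cv2.undistortPoints(np.stack([u,v],-1).reshape(-1,1,2).astype(np.float64),K,np.array(d['dist'],float)).reshape(h,w,2)
    c=np.dstack([p[...,0]*z,p[...,1]*z,z])
    X=(c-np.array(d['t']).reshape(3))@np.array(d['R'])
    X[z<=0]=np.nan
    return X
def proj(d,P):
    R=np.array(d['R']);r,_=cv2.Rodrigues(R)
    return cv2.projectPoints(np.array(P,float).reshape(-1,1,3),r,np.array(d['t'],float),np.array(d['camera_matrix']),np.array(d['dist'],float))[0].reshape(-1,2)
E
python3 - <<'E'
from h import *
s=manip.read_state(); print({k:np.round(v,3) for k,v in s.items()})
for n in ['scene','top','wrist']:
    d=grab(n,n+'0'); print(n,np.round(d['R'],3).tolist(),np.round(d['t'],3), np.round(-np.array(d['R']).T@np.array(d['t']),3))
    for o in ['box_white','box_red','box_blue','box_yellow','stand','rack_face','tin_green','tin_copper','tin_black','mill','jar']:
        if n=='wrist': continue
        r=manip.outline_of(o,n)
        X=cloud(d)
        print(n,o,[(round(a['conf'],2),np.round(a['centre']).tolist(),int(a['region'].sum()),np.round(np.nanmedian(X[a['region']],axis=0),3).tolist()) for a in r])
print(manip.read_state()['clock'])
E
```

```text
pics
{'clock': np.float64(0.0), 'q': array([-1.423,  0.399,  0.045,  1.538, -0.019,  1.207, -0.051]), 'qvel': array([-0.001, -0.001,  0.   ,  0.   ,  0.   ,  0.001, -0.001]), 'joint_efforts': array([ 1.0000e-03, -4.7510e+01,  1.3650e+00, -2.5422e+01,  1.1000e-02,
        9.0000e-03,  0.0000e+00]), 'ee_pos': array([0.159, 0.63 , 0.23 ]), 'tcp_rot': array([ 0.702,  0.086,  0.702, -0.088]), 'ft_force': array([-0.377,  0.527,  0.551]), 'wrist_torque': array([-0.002,  0.024,  0.007]), 'finger_gap': np.float64(0.086)}
scene [[0.159, 0.987, 0.015], [0.556, -0.077, -0.827], [-0.816, 0.14, -0.561]] [-0.144 -0.173  1.593] [ 1.418 -0.094  0.754]
scene box_white [(0.6, [151.0, 289.0], 623, [0.568, -0.341, 0.03])]
scene box_red [(0.81, [146.0, 273.0], 835, [0.57, -0.348, 0.078])]
scene box_blue [(0.81, [146.0, 258.0], 936, [0.571, -0.346, 0.129])]
scene box_yellow [(0.98, [188.0, 232.0], 1642, [0.338, -0.275, 0.032]), (0.94, [141.0, 226.0], 2299, [0.524, -0.353, 0.19])]
scene stand [(0.84, [397.0, 200.0], 1384, [0.284, 0.35, 0.078]), (0.65, [416.0, 245.0], 2052, [0.527, 0.318, 0.081]), (0.62, [47
[... 984 characters left out ...]
 -0.281, 0.03])]
top stand [(0.85, [199.0, 328.0], 3411, [0.268, 0.352, 0.088]), (0.79, [137.0, 236.0], 3466, [0.48, 0.51, 0.088])]
top rack_face [(0.67, [348.0, 176.0], 8570, [0.643, 0.008, 0.073])]
top tin_green [(0.9, [349.0, 256.0], 879, [0.443, 0.002, 0.035])]
top tin_copper [(0.6, [400.0, 250.0], 897, [0.463, -0.126, 0.035])]
top tin_black [(0.67, [293.0, 249.0], 895, [0.464, 0.132, 0.035]), (0.35, [350.0, 257.0], 860, [0.443, 0.003, 0.035])]
top mill [(0.97, [239.0, 146.0], 675, [0.697, 0.265, 0.108])]
top jar [(0.92, [476.0, 158.0], 1040, [0.689, -0.296, 0.1])]
wrist [[0.245, 0.97, -0.0], [0.932, -0.235, 0.276], [0.268, -0.068, -0.961]] [-0.65  -0.035  0.379] [0.09  0.648 0.374]
1.25
```

```bash
python3 - <<'E'
import cv2,numpy as np
a=cv2.imread('pics/top0.png'); 
cv2.imwrite('pics/c1.png',cv2.resize(a[80:400,60:600],(800,474),interpolation=cv2.INTER_CUBIC))
E
```

```text
(no output)
```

View pics/c1.png

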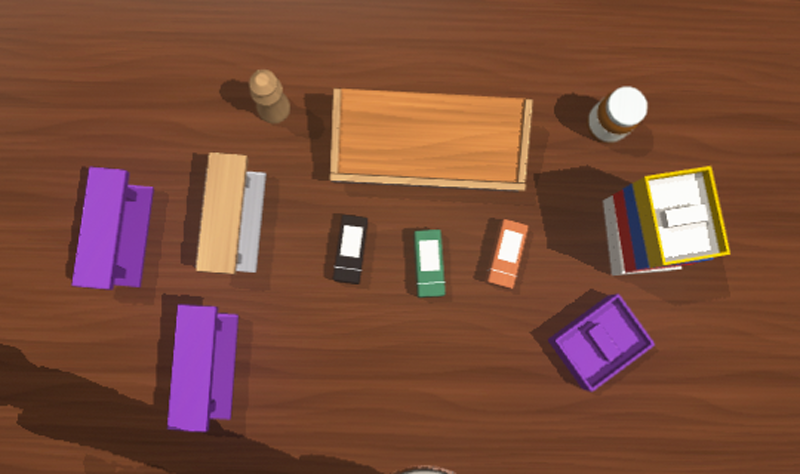

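View pics/scene0.png

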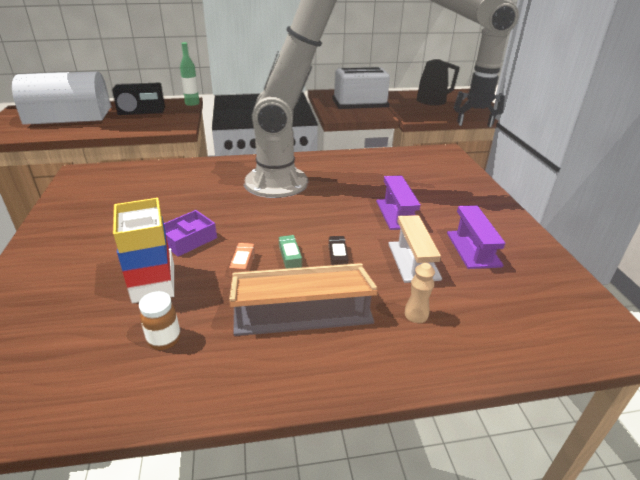

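The pictures show the stack at right (top view about (520,226)), with the tins between the robot and the rack. The wooden stand is at top-view crop (225,212), and every purple item is a look-alike. All three tins are present. Next I measure poses.

```bash
cat >> h.py <<'E'
def rect(X,zlo,zhi,c,rad,mask=None):
    m=(X[...,2]>zlo)&(X[...,2]<zhi)&(np.hypot(X[...,0]-c[0],X[...,1]-c[1])<rad)
    if mask is not None: m&=mask
    P=X[m]
    (cx,cy),(w,h),a=cv2.minAreaRect(P[:,:2].astype(np.float32)*1000)
    if w<h: w,h,a=h,w,a+90
    a=(a+90)%180-90
    return dict(c=[round(cx,1),round(cy,1)],lw=[round(w,1),round(h,1)],yaw=round(a,1),n=int(m.sum()),z=round(float(np.median(P[:,2])),4))
E
python3 - <<'E'
from h import *
for n in ['top','scene']:
    d=grab(n);X=cloud(d)
    print(n,'yellow',rect(X,.2,.216,(.515,-.36),.1))
    print(' stand',rect(X,.083,.097,(.5,.315),.12))
    for o,c in [('green',(.443,.002)),('copper',(.463,-.126)),('black',(.464,.132))]:
        print(' ',o,rect(X,.03,.042,c,.07))
    # side faces
    for b,z in [('white',.03),('red',.08),('blue',.13),('yellow',.18)]:
        m=(np.abs(X[...,2]-z)<.02)&(np.hypot(X[...,0]-.51,X[...,1]+.36)<.11)
        P=X[m]; print('  side',b,m.sum(),np.round(np.percentile(P[:,0],[2,98]),3),np.round(np.percentile(P[:,1],[2,98]),3))
    # rack plane
    m=(np.abs(X[...,0]-.645)<.05)&(np.abs(X[...,1]-.005)<.13)&(X[...,2]>.05)&(X[...,2]<.11)
    P=X[m]
    A=np.c_[P[:,:2],np.ones(len(P))]; s=np.linalg.lstsq(A,P[:,2],rcond=None)[0]
    for _ in range(5):
        r=P[:,2]-A@s; k=np.abs(r)<.004; s=np.linalg.lstsq(A[k],P[k,2],rcond=None)[0]
    print(' rack plane',s.round(4),'slope',np.arctan(np.hypot(*s[:2])),'yaw',np.degrees(np.arctan2(s[1],s[0])), 'rms',np.std(P[k,2]-A[k]@s))
    m=(np.abs(X[...,0]-.645)<.11)&(np.abs(X[...,1]-.005)<.19)&(X[...,2]>.035)&(X[...,2]<.125)
    print(' rackrect',rect(X,.04,.13,(.645,.005),.2))
print(manip.read_state()['clock'])
E
```

```text
top yellow {'c': [507.9, -354.4], 'lw': [131.2, 103.1], 'yaw': 10.5, 'n': 917, 'z': 0.2062}
 stand {'c': [512.0, 333.7], 'lw': [190.9, 61.5], 'yaw': -3.1, 'n': 2108, 'z': 0.0897}
  green {'c': [445.3, 1.3], 'lw': [110.1, 44.4], 'yaw': 4.7, 'n': 800, 'z': 0.0355}
  copper {'c': [464.0, -128.5], 'lw': [110.4, 45.5], 'yaw': -14.4, 'n': 795, 'z': 0.0354}
  black {'c': [465.2, 131.9], 'lw': [109.9, 44.4], 'yaw': -6.2, 'n': 802, 'z': 0.0357}
  side white 349 [0.435 0.561] [-0.391 -0.301]
  side red 365 [0.437 0.561] [-0.388 -0.3  ]
  side blue 369 [0.438 0.562] [-0.384 -0.3  ]
  side yellow 2402 [0.444 0.571] [-0.407 -0.297]
 rack plane [ 0.3649 -0.0079 -0.1619] slope 0.34994005700244096 yaw -1.2358773726999095 rms 0.0019322234665598097
 rackrect {'c': [585.4, 8.1], 'lw': [321.5, 263.2], 'yaw': 88.3, 'n': 8342, 'z': 0.0735}
scene yellow {'c': [507.9, -355.0], 'lw': [136.4, 99.7], 'yaw': 10.6, 'n': 676, 'z': 0.2057}
 stand {'c': [512.2, 333.9], 'lw': [195.8, 62.1], 'yaw': -3.0, 'n': 1009, 'z': 0.0889}
  green {'c': [447.0, -0.8], 'lw': [113.9, 44.6], 'yaw': 4.6, 'n': 411, 'z': 0.0353}
  copper {'c': [466.7, -127.3], 'lw': [113.1, 44.0], 'yaw': -14.8, 'n': 436, 'z': 0.0354}
  black {'c': [467.1, 130.0], 'lw': [112.0, 44.0], 'yaw': -6.6, 'n': 403, 'z': 0.0353}
  side white 578 [0.447 0.575] [-0.396 -0.301]
  side red 672 [0.463 0.579] [-0.395 -0.301]
  side blue 702 [0.47 0.58] [-0.394 -0.3  ]
  side yellow 1556 [0.441 0.581] [-0.406 -0.298]
 rack plane [ 0.3639 -0.0093 -0.1614] slope 0.3491028119700388 yaw -1.458625511345055 rms 0.0007449362714411283
 rackrect {'c': [643.1, 5.8], 'lw': [318.2, 152.6], 'yaw': 88.8, 'n': 4806, 'z': 0.0756}
1.35
```

View pics/wrist0.png

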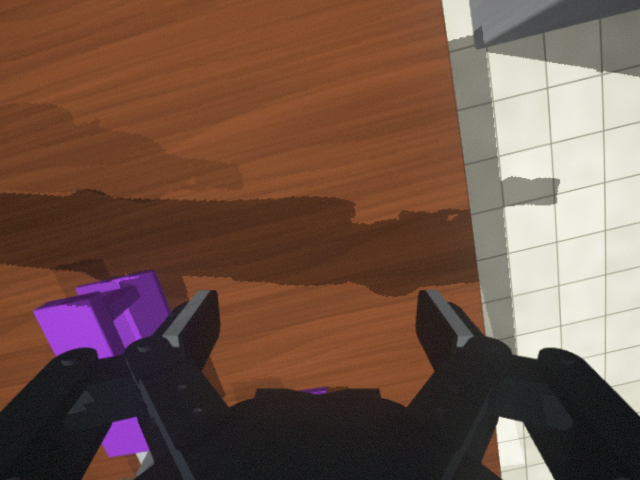

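>>> {"op": "step_arm", "data": {"grip": [5.5,5.5,5.5,5.5,5.5,5.5,5.5,5.5], "offset": [[-1,0,0],[-1,0,0],[-1,0,0],[-1,0,0],[-1,0,0],[-1,0,0],[-1,0,0],[-1,0,0]], "turn": [8.2,8.2,8.2,8.2,8.2,8.2,8.2,8.2]}}

```text
clock: 2.15
ee_pos: [0.1587, 0.6303, 0.3118]
tcp_rot: [0.541, 0.455, 0.541, -0.455]
ft_force: [-0.0, 0.3, 0.2]
finger_gap: 0.0551
```

>>> {"op": "step_arm", "data": {"grip": [5.5,5.5,5.5,5.5,5.5,5.5,5.5,5.5], "offset": [[0,2,3.1],[0,2,3.1],[0,2,3.1],[0,2,3.1],[0,2,3.1],[0,2,3.1],[0,2,3.1],[0,2,3.1]], "turn": [0,0,0,0,0,0,0,0]}}

```text
clock: 2.95
ee_pos: [0.3613, 0.4136, 0.3116]
tcp_rot: [0.543, 0.453, 0.543, -0.453]
ft_force: [0.2, 0.2, 1.0]
finger_gap: 0.055
```

>>> {"op": "step_arm", "data": {"grip": [5.5,5.5,5.5,5.5,5.5,5.5,5.5,5.5], "offset": [[0,2,3.1],[0,2,3.1],[0,2,3.1],[0,2,3.1],[0,2,3.1],[0,2,3.1],[0,2,3.1],[0,2,3.1]], "turn": [0,0,0,0,0,0,0,0]}}

```text
clock: 3.75
ee_pos: [0.5629, 0.1983, 0.3115]
tcp_rot: [0.543, 0.453, 0.543, -0.453]
ft_force: [0.1, 1.2, -0.0]
finger_gap: 0.0552
```

>>> {"op": "step_arm", "data": {"grip": [5.5,5.5,5.5,5.5,5.5,5.5,5.5,5.5], "offset": [[0,-0.96,3.34],[0,-0.96,3.34],[0,-0.96,3.34],[0,-0.96,3.34],[0,-0.96,3.34],[0,-0.96,3.34],[0,-0.96,3.34],[0,-0.96,3.34]], "turn": [0,0,0,0,0,0,0,0]}}

```text
clock: 4.55
ee_pos: [0.5338, -0.0786, 0.3115]
tcp_rot: [0.543, 0.454, 0.543, -0.453]
ft_force: [0.2, 0.0, 0.3]
finger_gap: 0.0548
```

>>> {"op": "step_arm", "data": {"grip": [5.5,5.5,5.5,5.5,5.5,5.5,5.5,5.5], "offset": [[0,-0.96,3.34],[0,-0.96,3.34],[0,-0.96,3.34],[0,-0.96,3.34],[0,-0.96,3.34],[0,-0.96,3.34],[0,-0.96,3.34],[0,-0.96,3.34]], "turn": [0,0,0,0,0,0,0,0]}}

```text
clock: 5.35
ee_pos: [0.5061, -0.3551, 0.3113]
tcp_rot: [0.543, 0.453, 0.543, -0.453]
ft_force: [0.2, 0.1, 0.9]
finger_gap: 0.0551
```

>>> {"op": "step_arm", "data": {"grip": [5.5,5.5,5.5,5.5,5.5,5.5,5.5,5.5], "offset": [[1.2,0,0],[1.2,0,0],[1.2,0,0],[1.2,0,0],[1.2,0,0],[1.2,0,0],[1.2,0,0],[0,0,0]], "turn": [0,0,0,0,0,0,0,0]}}

```text
clock: 6.15
ee_pos: [0.5053, -0.3528, 0.2251]
tcp_rot: [0.541, 0.453, 0.544, -0.453]
ft_force: [-0.1, -0.0, 0.3]
finger_gap: 0.055
```

```bash
python3 - <<'E'
from h import *
d=grab('wrist','w1')
print(manip.read_state()['ee_pos'],manip.read_state()['q'])
E
```

```text
[ 0.50578622 -0.35343313  0.22628574] [-0.03390353  0.44354387  0.78703527  1.63974287 -0.33204589  1.19943377
  1.00661729]
```

View pics/w1.png

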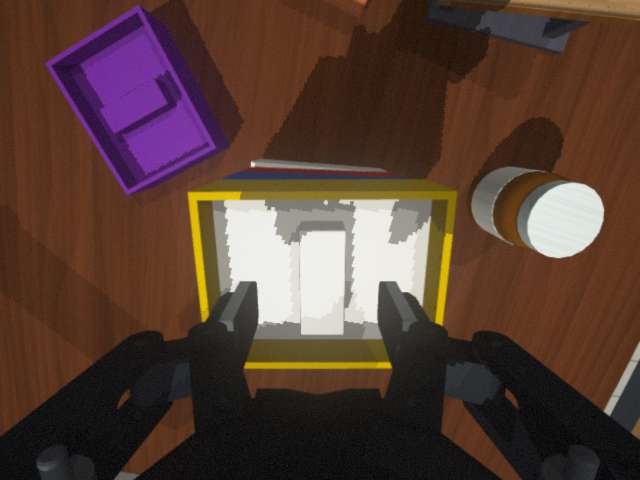

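The wrist view shows the yellow box's bar centred between the fingers at about (322,280). I descend, grip and lift.

>>> {"op": "step_arm", "data": {"grip": [5.5,5.5,5.5,5.5,5.5,1.5,1.5,1.5], "offset": [[0.9,0.1,0],[0.9,0.1,0],[0.9,0,0],[0.9,0,0],[0.3,0,0],[0,0,0],[0,0,0],[0,0,0]], "turn": [0,0,0,0,0,0,0,0]}}

```text
clock: 7.0
ee_pos: [0.5081, -0.354, 0.1888]
tcp_rot: [0.543, 0.453, 0.542, -0.453]
ft_force: [-0.7, -0.6, 1.2]
finger_gap: 0.0225
```

>>> {"op": "step_arm", "data": {"grip": [1.5,1.5,1.5,1.5,1.5,1.5,1.5,1.5], "offset": [[0,0,0],[0,0,0],[0,0,0],[0,0,0],[-0.5,0,0],[-1,0,0],[-1,0,0],[-1,0,0]], "turn": [0,0,0,0,0,0,0,0]}}

```text
clock: 7.8
ee_pos: [0.5083, -0.3533, 0.224]
tcp_rot: [0.543, 0.453, 0.543, -0.453]
ft_force: [0.2, 0.8, -3.3]
finger_gap: 0.0223
```

```bash
cat >> h.py <<'E'
def st():
    s=manip.read_state(); w,x,y,z=s['tcp_rot']
    yaw=np.degrees(np.arctan2(1-2*(x*x+z*z),2*(x*y-w*z)))
    print('t',round(float(s['clock']),2),'p',np.round(s['ee_pos'],4),'yaw',round(yaw,2),'gap',round(float(s['finger_gap']),4),'F',np.round(s['ft_force'],1),'q',np.round(s['q'],2))
    return s['ee_pos'],yaw
def go(p,yaw=None):
    """print tool-axis offset (cm) to world point p, and turn"""
    e,y0=st(); d=np.array(p)-e; t=np.radians(y0)
    c,s=np.cos(t),np.sin(t)
    o=[-d[2],c*d[0]+s*d[1],s*d[0]-c*d[1]]
    print('offset cm',np.round(np.array(o)*100,2),'turn', None if yaw is None else round(y0-yaw,2), 'offset after turn', None if yaw is None else np.round(100*np.array([np.cos(np.radians(yaw))*d[0]+np.sin(np.radians(yaw))*d[1],np.sin(np.radians(yaw))*d[0]-np.cos(np.radians(yaw))*d[1]]),2))
E
python3 - <<'E'
from h import *
d=grab('wrist','w2'); grab('scene','s2')
go((.50,-.52,.30))
E
```

```text
t 7.9 p [ 0.509  -0.3544  0.2253] yaw 10.27 gap 0.0225 F [ 0.5 -0.4 -2.7] q [-0.03  0.45  0.79  1.64 -0.34  1.19  1.01]
offset cm [-7.47 -3.84 16.13] turn None offset after turn None
```

View pics/s2.png

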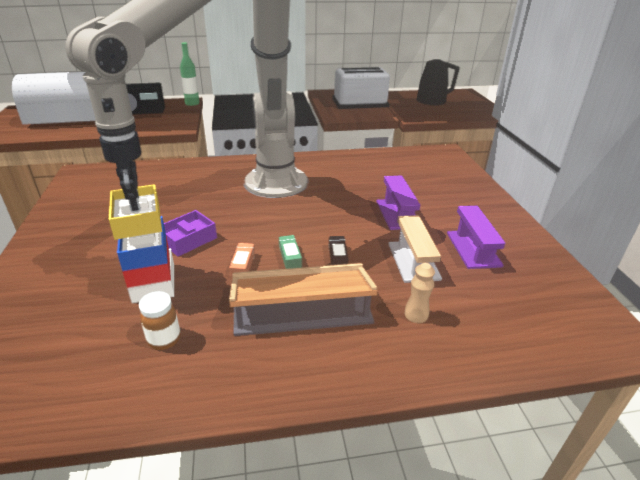

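>>> {"op": "step_arm", "data": {"grip": [1.5,1.5,1.5,1.5,1.5,1.5,1.5,1.5], "offset": [[0,-0.48,2.0],[0,-0.48,2.0],[0,-0.48,2.0],[0,-0.48,2.0],[0,-0.48,2.0],[0,-0.48,2.0],[0,-0.48,2.0],[0,-0.48,2.0]], "turn": [0,0,0,0,0,0,0,0]}}

```text
clock: 8.7
ee_pos: [0.4988, -0.5183, 0.2227]
tcp_rot: [0.542, 0.453, 0.543, -0.453]
ft_force: [0.4, -0.0, -2.9]
finger_gap: 0.0227
```

>>> {"op": "step_arm", "data": {"grip": [1.5,1.5,1.5,1.5,1.5,1.5,1.5,1.5], "offset": [[2.5,0,0],[2.5,0,0],[2.5,0,0],[2.5,0,0],[2.5,0,0],[2.5,0,0],[2.0,0,0],[1.0,0,0]], "turn": [0,0,0,0,0,0,0,0]}}

```text
clock: 9.5
ee_pos: [0.4982, -0.5162, 0.0404]
tcp_rot: [0.541, 0.453, 0.544, -0.453]
ft_force: [-0.1, 0.2, -4.2]
finger_gap: 0.0228
```

>>> {"op": "step_arm", "data": {"grip": [1.5,1.5,1.5,1.5,1.5,1.5,1.5,1.5], "offset": [[0.3,0,0],[0.3,0,0],[0.2,0,0],[0,0,0],[0,0,0],[0,0,0],[0,0,0],[0,0,0]], "turn": [0,0,0,0,0,0,0,0]}}

```text
clock: 10.3
ee_pos: [0.4988, -0.5178, 0.0354]
tcp_rot: [0.543, 0.453, 0.543, -0.453]
ft_force: [-0.2, 0.0, -3.9]
finger_gap: 0.0226
```

>>> {"op": "step_arm", "data": {"grip": [1.5,1.5,1.5,1.5,5.5,5.5,5.5,5.5], "offset": [[0.2,0,0],[0.15,0,0],[0,0,0],[0,0,0],[0,0,0],[0,0,0],[0,0,0],[0,0,0]], "turn": [0,0,0,0,0,0,0,0]}}

```text
clock: 11.1
ee_pos: [0.4988, -0.5179, 0.0315]
tcp_rot: [0.543, 0.453, 0.543, -0.453]
ft_force: [0.1, 0.4, 0.7]
finger_gap: 0.0551
```

>>> {"op": "step_arm", "data": {"grip": [5.5,5.5,5.5,5.5,5.5,5.5,5.5,5.5], "offset": [[-1.5,0,0],[-2.5,0,0],[-3,0,0],[-3,0,0],[-3,0,0],[-3,0,0],[-3,0,0],[-3,0,0]], "turn": [0,0,0,0,0,0,0,0]}}

```text
clock: 11.9
ee_pos: [0.4986, -0.518, 0.2544]
tcp_rot: [0.543, 0.453, 0.542, -0.453]
ft_force: [0.8, -0.8, -0.1]
finger_gap: 0.0553
```

```bash
python3 - <<'E'
from h import *
d=grab('top','t3'); X=cloud(d)
print('yellow',rect(X,.045,.06,(.5,-.52),.1))
print('blue',rect(X,.149,.163,(.508,-.354),.1))
d=grab('wrist','w3'); X=cloud(d)
print('wrist yellow',rect(X,.045,.06,(.5,-.52),.1))
print('wrist blue',rect(X,.149,.163,(.508,-.354),.1))
st()
E
```

```text
yellow {'c': [499.0, -519.0], 'lw': [131.4, 106.3], 'yaw': 10.5, 'n': 653, 'z': 0.0501}
blue {'c': [507.9, -356.7], 'lw': [131.7, 104.0], 'yaw': 7.8, 'n': 765, 'z': 0.1543}
wrist yellow {'c': [498.2, -519.0], 'lw': [130.6, 100.1], 'yaw': 10.4, 'n': 3209, 'z': 0.051}
wrist blue {'c': [510.7, -380.6], 'lw': [130.7, 53.1], 'yaw': 8.4, 'n': 4625, 'z': 0.1549}
t 12.0 p [ 0.4996 -0.5206  0.2586] yaw 10.25 gap 0.0551 F [-0.5  0.1  0.1] q [ 0.29  0.61  0.76  1.33 -0.42  1.35  1.22]
```

View pics/t3.png

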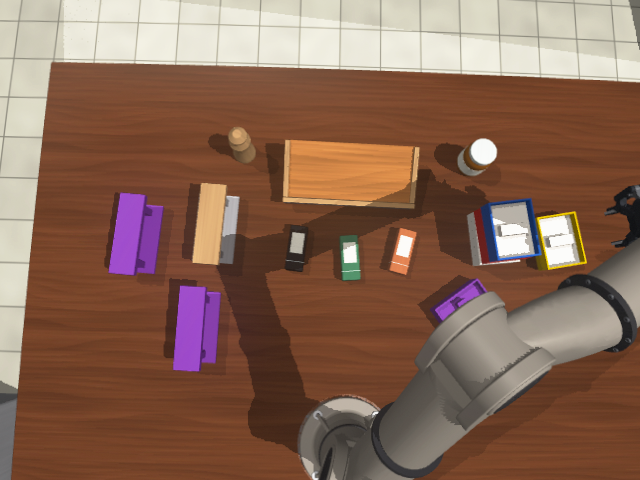

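>>> {"op": "step_arm", "data": {"grip": [5.5,5.5,5.5,5.5,5.5,5.5,5.5,5.5], "offset": [[0,0.4,-1.99],[0,0.4,-1.99],[0,0.4,-1.99],[0,0.4,-1.99],[0,0.4,-1.99],[0,0.4,-1.99],[0,0.4,-1.99],[0,0.4,-1.99]], "turn": [2.3,0,0,0,0,0,0,0]}}

```text
clock: 12.8
ee_pos: [0.5073, -0.3549, 0.2521]
tcp_rot: [0.533, 0.464, 0.533, -0.464]
ft_force: [0.6, 0.1, -0.2]
finger_gap: 0.0548
```

>>> {"op": "step_arm", "data": {"grip": [5.5,5.5,5.5,5.5,5.5,5.5,5.5,5.5], "offset": [[1,0,0],[1.3,0,0],[1.3,0,0],[1.3,0,0],[1,0,0],[1,0,0],[0,0,0],[0,0,0]], "turn": [0,0,0,0,0,0,0,0]}}

```text
clock: 13.6
ee_pos: [0.5076, -0.356, 0.1827]
tcp_rot: [0.533, 0.464, 0.533, -0.464]
ft_force: [-0.7, -0.4, 0.2]
finger_gap: 0.0551
```

```bash
python3 - <<'E'
from h import *
d=grab('wrist','w4'); X=cloud(d)
print('wrist blue',rect(X,.149,.163,(.508,-.354),.1))
go((.508,-.356,.1365),8)
E
```

```text
wrist blue {'c': [506.9, -357.1], 'lw': [131.2, 101.1], 'yaw': 8.2, 'n': 11418, 'z': 0.1547}
t 13.65 p [ 0.5078 -0.3561  0.1831] yaw 7.96 gap 0.0549 F [-0.1 -0.8 -0.9] q [-0.02  0.49  0.77  1.68 -0.37  1.12  1.  ]
offset cm [ 4.66  0.02 -0.01] turn -0.04 offset after turn [ 0.02 -0.01]
```

View pics/w4.png

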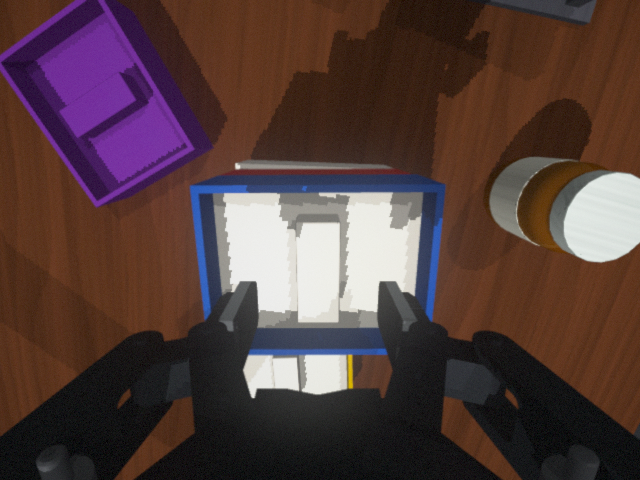

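>>> {"op": "step_arm", "data": {"grip": [5.5,5.5,5.5,5.5,5.5,1.5,1.5,1.5], "offset": [[1,0,0],[1,0,0],[1,0,0],[1,0,0],[0.6,0,0],[0,0,0],[0,0,0],[0,0,0]], "turn": [0,0,0,0,0,0,0,0]}}

```text
clock: 14.45
ee_pos: [0.5079, -0.3559, 0.1371]
tcp_rot: [0.534, 0.464, 0.533, -0.464]
ft_force: [0.1, 0.3, -0.4]
finger_gap: 0.0223
```

>>> {"op": "step_arm", "data": {"grip": [1.5,1.5,1.5,1.5,1.5,1.5,1.5,1.5], "offset": [[0,0,0],[0,0,0],[0,0,0],[-0.5,0,0],[-1,0,0],[-1,0,0],[-1,0,0],[-1,0,0]], "turn": [0,0,0,0,0,0,0,0]}}

```text
clock: 15.25
ee_pos: [0.5077, -0.3558, 0.1828]
tcp_rot: [0.534, 0.464, 0.533, -0.464]
ft_force: [0.3, -0.5, -5.0]
finger_gap: 0.0223
```

```bash
python3 - <<'E'
from h import *
d=grab('wrist','w5')
go((.325,-.50,.04),8)
E
```

```text
t 15.3 p [ 0.5085 -0.3566  0.1847] yaw 7.96 gap 0.0227 F [-0.5 -0.1 -3.8] q [-0.02  0.49  0.78  1.68 -0.37  1.12  1.  ]
offset cm [ 14.47 -20.15  11.66] turn -0.04 offset after turn [-20.16  11.65]
```

View pics/w5.png

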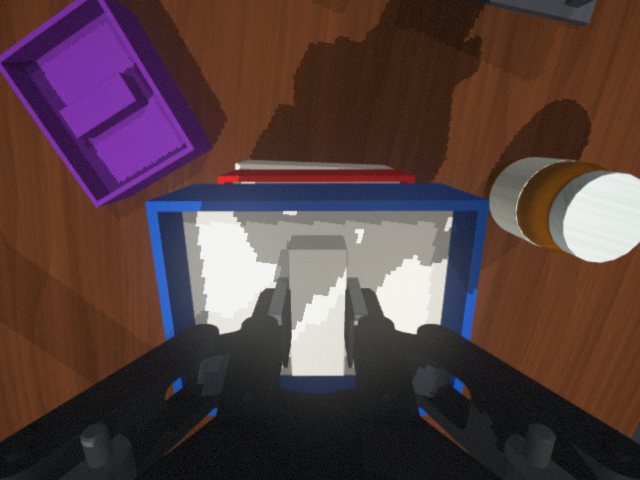

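>>> {"op": "step_arm", "data": {"grip": [1.5,1.5,1.5,1.5,1.5,1.5,1.5,1.5], "offset": [[0,-2.52,1.46],[0,-2.52,1.46],[0,-2.52,1.46],[0,-2.52,1.46],[0,-2.52,1.46],[0,-2.52,1.46],[0,-2.52,1.46],[0,-2.52,1.46]], "turn": [0,0,0,0,0,0,0,0]}}

```text
clock: 16.1
ee_pos: [0.3232, -0.5, 0.1821]
tcp_rot: [0.534, 0.464, 0.533, -0.464]
ft_force: [0.2, -0.0, -4.8]
finger_gap: 0.0224
```

>>> {"op": "step_arm", "data": {"grip": [1.5,1.5,1.5,1.5,1.5,1.5,1.5,1.5], "offset": [[2,0,0],[2.5,0,0],[2.5,0,0],[2.5,0,0],[2.5,0,0],[1.7,0,0],[0.5,0,0],[0.3,0,0]], "turn": [0,0,0,0,0,0,0,0]}}

```text
clock: 16.9
ee_pos: [0.3243, -0.4997, 0.0368]
tcp_rot: [0.534, 0.464, 0.533, -0.464]
ft_force: [-0.3, -0.3, -4.3]
finger_gap: 0.0222
```

>>> {"op": "step_arm", "data": {"grip": [1.5,1.5,1.5,1.5,1.5,5.5,5.5,5.5], "offset": [[0.2,0,0],[0.2,0,0],[0.1,0,0],[0,0,0],[0,0,0],[0,0,0],[0,0,0],[0,0,0]], "turn": [0,0,0,0,0,0,0,0]}}

```text
clock: 17.7
ee_pos: [0.3243, -0.4996, 0.0318]
tcp_rot: [0.534, 0.464, 0.533, -0.464]
ft_force: [-0.7, -0.4, -0.4]
finger_gap: 0.0549
```

>>> {"op": "step_arm", "data": {"grip": [5.5,5.5,5.5,5.5,5.5,5.5,5.5,5.5], "offset": [[0,0,0],[-1,0,0],[-2,0,0],[-3,0,0],[-3,0,0],[-3,0,0],[-3,0,0],[-3,0,0]], "turn": [0,0,0,0,0,0,0,0]}}

```text
clock: 18.5
ee_pos: [0.3239, -0.4994, 0.2137]
tcp_rot: [0.534, 0.464, 0.533, -0.464]
ft_force: [0.0, 0.2, -0.4]
finger_gap: 0.0547
```

```bash
python3 - <<'E'
from h import *
d=grab('top','t6'); X=cloud(d)
print('red',rect(X,.097,.111,(.508,-.354),.1))
print('blue',rect(X,.045,.06,(.325,-.5),.1))
d=grab('wrist','w6'); X=cloud(d)
print('wrist blue',rect(X,.045,.06,(.325,-.5),.1))
d=grab('scene'); X=cloud(d)
print('scene blue',rect(X,.045,.06,(.325,-.5),.1))
print('scene red',rect(X,.097,.111,(.508,-.354),.1))
print(go((.508,-.354,.16)))
E
```

```text
red {'c': [507.1, -358.7], 'lw': [131.8, 102.5], 'yaw': 8.4, 'n': 711, 'z': 0.1021}
blue {'c': [324.5, -500.7], 'lw': [132.2, 105.1], 'yaw': 8.5, 'n': 691, 'z': 0.0502}
wrist blue {'c': [323.8, -500.9], 'lw': [130.5, 100.6], 'yaw': 8.1, 'n': 4152, 'z': 0.051}
scene blue {'c': [324.8, -501.1], 'lw': [138.6, 103.5], 'yaw': 7.4, 'n': 454, 'z': 0.0497}
scene red {'c': [507.0, -357.2], 'lw': [137.6, 99.7], 'yaw': 8.1, 'n': 591, 'z': 0.1018}
t 18.65 p [ 0.3246 -0.5008  0.2145] yaw 7.94 gap 0.0552 F [-0.8 -0.1 -0.8] q [ 0.3   0.42  0.84  1.71 -0.34  1.16  1.37]
offset cm [  5.45  20.2  -12.  ] turn None offset after turn None
None
```

View pics/t6.png

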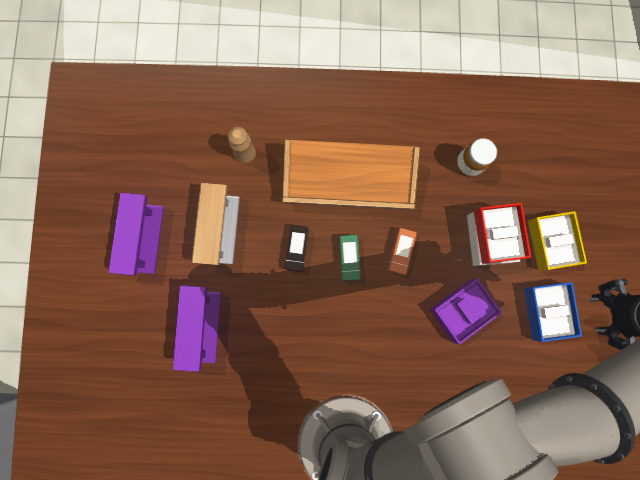

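>>> {"op": "step_arm", "data": {"grip": [5.5,5.5,5.5,5.5,5.5,5.5,5.5,5.5], "offset": [[0,2.5,-1.44],[0,2.5,-1.44],[0,2.5,-1.44],[0,2.5,-1.44],[0,2.5,-1.44],[0,2.5,-1.44],[0,2.5,-1.44],[0,2.5,-1.44]], "turn": [0,0,0,0,0,0,0,0]}}

```text
clock: 19.45
ee_pos: [0.5065, -0.3561, 0.2106]
tcp_rot: [0.533, 0.464, 0.534, -0.464]
ft_force: [0.7, 0.0, -0.5]
finger_gap: 0.0551
```

>>> {"op": "step_arm", "data": {"grip": [5.5,5.5,5.5,5.5,5.5,5.5,5.5,5.5], "offset": [[1,0,0],[1.3,0,0],[1.3,0,0],[1.3,0,0],[1.3,0,0],[1.3,0,0],[0.9,0,0],[0,0,0]], "turn": [0,0,0,0,0,0,0,0]}}

```text
clock: 20.25
ee_pos: [0.5054, -0.3569, 0.1261]
tcp_rot: [0.532, 0.464, 0.534, -0.464]
ft_force: [-0.0, 0.1, 0.3]
finger_gap: 0.0553
```

```bash
python3 - <<'E'
from h import *
d=grab('wrist','w7'); X=cloud(d)
print('wrist red',rect(X,.097,.111,(.507,-.357),.1))
go((.507,-.358,.0845),8)
E
```

```text
wrist red {'c': [506.0, -357.8], 'lw': [130.7, 101.2], 'yaw': 8.0, 'n': 12027, 'z': 0.1027}
t 20.3 p [ 0.5059 -0.3574  0.1271] yaw 7.95 gap 0.055 F [-0.2 -0.2 -0.2] q [ 0.01  0.55  0.74  1.74 -0.42  1.02  1.04]
offset cm [4.26 0.1  0.08] turn -0.05 offset after turn [0.1  0.08]
```

View pics/w7.png

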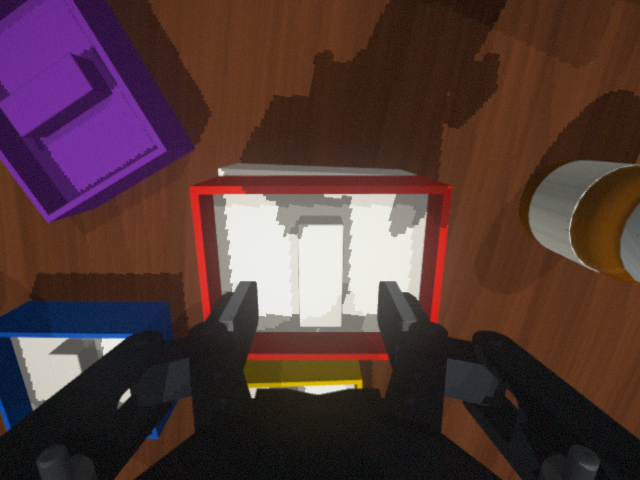

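>>> {"op": "step_arm", "data": {"grip": [5.5,5.5,5.5,5.5,5.5,1.5,1.5,1.5], "offset": [[1,0,0],[1,0,0],[1,0,0],[0.8,0,0],[0.4,0,0],[0,0,0],[0,0,0],[0,0,0]], "turn": [0,0,0,0,0,0,0,0]}}

```text
clock: 21.1
ee_pos: [0.5066, -0.3578, 0.0863]
tcp_rot: [0.534, 0.464, 0.533, -0.464]
ft_force: [0.3, 1.0, 1.7]
finger_gap: 0.0224
```

>>> {"op": "step_arm", "data": {"grip": [1.5,1.5,1.5,1.5,1.5,1.5,1.5,1.5], "offset": [[0,0,0],[0,0,0],[0,0,0],[-1,0,0],[-3,0,0],[-4,0,0],[-4,0,0],[-1,0,0]], "turn": [0,0,0,0,0,0,0,0]}}

```text
clock: 21.9
ee_pos: [0.5076, -0.3594, 0.2202]
tcp_rot: [0.536, 0.465, 0.531, -0.464]
ft_force: [-0.0, -0.1, -4.7]
finger_gap: 0.0222
```

```bash
python3 - <<'E'
from h import *
for n in ['top','wrist']:
    d=grab(n,n[0]+'8'); X=cloud(d)
    print(n,'red',rect(X,.22,.245,(.507,-.357),.1))
    print(n,'white',rect(X,.045,.06,(.507,-.357),.09))
go((.512,.3338,.215),-3.1)
E
```

```text
top red {'c': [504.9, -342.6], 'lw': [131.2, 70.1], 'yaw': 8.1, 'n': 810, 'z': 0.2348}
top white {'c': [503.9, -356.0], 'lw': [131.1, 102.1], 'yaw': 6.0, 'n': 409, 'z': 0.0503}
wrist red {'c': [506.3, -358.5], 'lw': [131.7, 100.4], 'yaw': 8.0, 'n': 22958, 'z': 0.2354}
wrist white {'c': [499.4, -315.8], 'lw': [130.4, 22.2], 'yaw': 6.7, 'n': 923, 'z': 0.0519}
t 22.0 p [ 0.5066 -0.3578  0.2169] yaw 7.97 gap 0.0226 F [ 0.4 -0.7 -4.6] q [-0.03  0.46  0.79  1.65 -0.35  1.18  0.98]
offset cm [  0.19  10.12 -68.42] turn 11.07 offset after turn [ -3.2  -69.09]
```

View pics/w8.png

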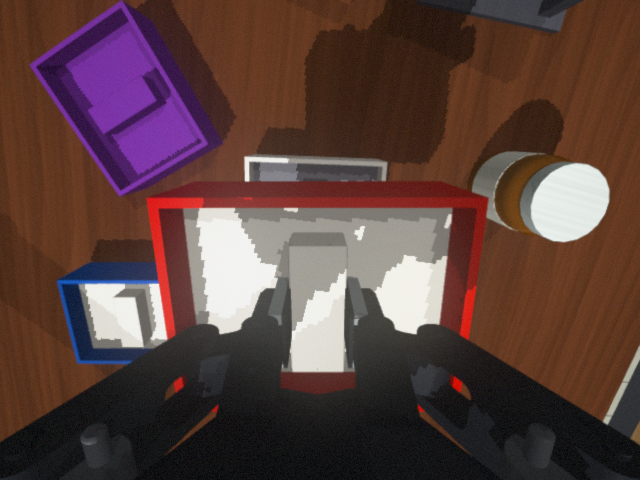

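>>> {"op": "step_arm", "data": {"grip": [1.5,1.5,1.5,1.5,1.5,1.5,1.5,1.5], "offset": [[0,0,0],[0,0,-1.5],[0,-0.2,-3],[0,-0.2,-4.5],[0,-0.2,-4.5],[0,-0.2,-4.5],[0,-0.2,-4.5],[0,-0.2,-4.5]], "turn": [5.5,5.5,0,0,0,0,0,0]}}

```text
clock: 22.8
ee_pos: [0.5048, -0.0848, 0.2131]
tcp_rot: [-0.485, -0.512, -0.488, 0.514]
ft_force: [1.5, -0.1, -4.0]
finger_gap: 0.0225
```

>>> {"op": "step_arm", "data": {"grip": [1.5,1.5,1.5,1.5,1.5,1.5,1.5,1.5], "offset": [[0,-0.2,-4.5],[0,-0.2,-4.5],[0,-0.2,-4.5],[0,-0.2,-4.5],[0,-0.2,-4.5],[0,-0.2,-4.5],[0,-0.2,-4.5],[0,-0.2,-4.5]], "turn": [0,0,0,0,0,0,0,0]}}

```text
clock: 23.6
ee_pos: [0.5079, 0.2743, 0.2128]
tcp_rot: [-0.486, -0.511, -0.487, 0.515]
ft_force: [0.5, 0.0, -4.4]
finger_gap: 0.0226
```

>>> {"op": "step_arm", "data": {"grip": [1.5,1.5,1.5,1.5,1.5,1.5,1.5,1.5], "offset": [[0,-0.2,-3],[0,-0.2,-1.5],[0,0,-0.5],[0,0,0],[0,0,0],[0,0,0],[0,0,0],[0,0,0]], "turn": [0,0,0,0,0,0,0,0]}}

```text
clock: 24.4
ee_pos: [0.5091, 0.3225, 0.2161]
tcp_rot: [0.486, 0.513, 0.486, -0.513]
ft_force: [-0.5, 0.8, -4.2]
finger_gap: 0.0226
```

```bash
python3 - <<'E'
from h import *
for n in ['top','wrist','scene']:
    d=grab(n,n[0]+'9'); X=cloud(d)
    print(n,'white',rect(X,.045,.06,(.507,-.357),.085))
    if n=='wrist':print(n,'red',rect(X,.22,.245,(.512,.334),.1))
    print(n,'stand',rect(X,.083,.097,(.512,.334),.12))
go((.5125,.3345,.135),-3.1)
E
```

```text
top white {'c': [504.0, -356.4], 'lw': [131.2, 101.6], 'yaw': 5.5, 'n': 645, 'z': 0.0502}
top stand {'c': [511.0, 323.9], 'lw': [190.7, 38.5], 'yaw': -1.6, 'n': 218, 'z': 0.0895}
wrist white {'c': [0.0, 0.0], 'lw': [0.0, 0.0], 'yaw': 0.0, 'n': 0, 'z': nan}
wrist red {'c': [508.1, 323.1], 'lw': [131.4, 100.4], 'yaw': -3.1, 'n': 21656, 'z': 0.2321}
wrist stand {'c': [513.1, 363.9], 'lw': [188.7, 3.3], 'yaw': -3.1, 'n': 1168, 'z': 0.0896}
scene white {'c': [506.2, -355.7], 'lw': [139.3, 100.0], 'yaw': 5.4, 'n': 567, 'z': 0.0497}
scene stand {'c': [513.3, 333.4], 'lw': [192.0, 61.3], 'yaw': -2.8, 'n': 958, 'z': 0.0888}
t 24.55 p [0.5089 0.3231 0.2159] yaw -3.05 gap 0.0224 F [ 0.  -0.5 -2.8] q [-1.15  0.39  0.68  1.69 -0.27  1.15 -0.46]
offset cm [ 8.09  0.3  -1.16] turn 0.05 offset after turn [ 0.3  -1.16]
  return _methods._mean(a, axis=axis, dtype=dtype,
  ret = ret.dtype.type(ret / rcount)
```

View pics/w9.png

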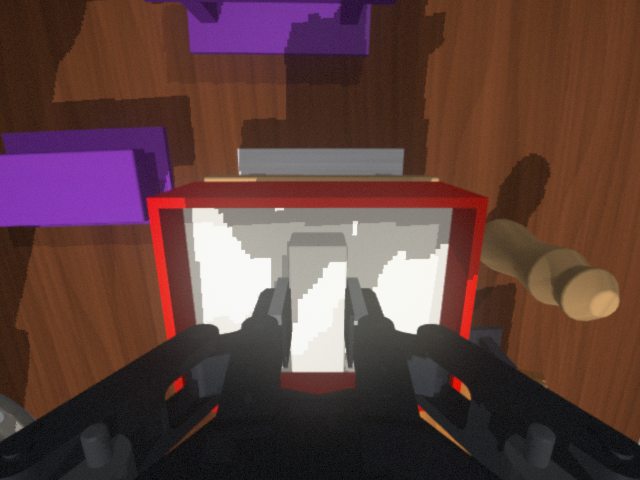

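>>> {"op": "step_arm", "data": {"grip": [1.5,1.5,1.5,1.5,1.5,1.5,1.5,1.5], "offset": [[0,0.2,-0.6],[0,0.2,-0.5],[1.5,0,0],[2,0,0],[2,0,0],[1.5,0,0],[1,0,0],[0,0,0]], "turn": [0,0,0,0,0,0,0,0]}}

```text
clock: 25.35
ee_pos: [0.5124, 0.3334, 0.1339]
tcp_rot: [-0.487, -0.512, -0.487, 0.514]
ft_force: [0.7, -0.2, -4.3]
finger_gap: 0.0225
```

```bash
python3 - <<'E'
from h import *
for n in ['wrist','scene']:
    d=grab(n,n[0]+'10'); X=cloud(d)
    print(n,'red',rect(X,.14,.165,(.512,.334),.1))
    if n=='scene': print(n,'stand',rect(X,.083,.093,(.512,.334),.12))
go((.5125,.3345,.1235),-3.1)
E
```

```text
wrist red {'c': [511.6, 333.9], 'lw': [131.6, 100.2], 'yaw': -3.0, 'n': 20707, 'z': 0.1501}
scene red {'c': [512.8, 332.3], 'lw': [137.8, 102.1], 'yaw': -2.9, 'n': 688, 'z': 0.1489}
scene stand {'c': [585.0, 329.7], 'lw': [61.4, 49.0], 'yaw': 88.0, 'n': 303, 'z': 0.0888}
t 25.45 p [0.5139 0.3341 0.1361] yaw -3.04 gap 0.0224 F [ 1.3 -0.4 -4.3] q [-1.11  0.49  0.63  1.74 -0.33  1.01 -0.41]
offset cm [ 1.26 -0.14 -0.03] turn 0.06 offset after turn [-0.14 -0.03]
```

View pics/s10.png

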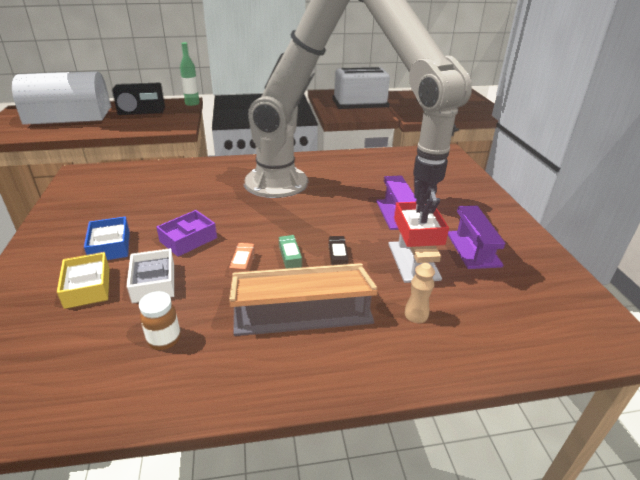

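>>> {"op": "step_arm", "data": {"grip": [1.5,1.5,1.5,1.5,1.5,1.5,1.5,1.5], "offset": [[0.3,0,0],[0.3,0,0],[0.2,0,0],[0.2,0,0],[0.1,0,0],[0.1,0,0],[0,0,0],[0,0,0]], "turn": [0,0,0,0,0,0,0,0]}}

```text
clock: 26.25
ee_pos: [0.5134, 0.334, 0.1243]
tcp_rot: [0.486, 0.513, 0.487, -0.513]
ft_force: [-2.3, -0.5, 0.1]
finger_gap: 0.0223
```

>>> {"op": "step_arm", "data": {"grip": [2.6,3,4,5,5.5,5.5,5.5,5.5], "offset": [[0,0,0],[0,0,0],[0,0,0],[0,0,0],[0,0,0],[-0.5,0,0],[-1,0,0],[-2,0,0]], "turn": [0,0,0,0,0,0,0,0]}}

```text
clock: 27.05
ee_pos: [0.5127, 0.3336, 0.1586]
tcp_rot: [-0.487, -0.512, -0.487, 0.514]
ft_force: [-0.4, 0.3, 0.0]
finger_gap: 0.0552
```

>>> {"op": "step_arm", "data": {"grip": [5.5,5.5,5.5,5.5,5.5,5.5,5.5,5.5], "offset": [[-3,0,0],[-3,0,0],[-3,0,0],[-2,0,0],[0,0,0],[0,0,0],[0,0,0],[0,0,0]], "turn": [0,0,0,0,0,0,0,0]}}

```text
clock: 27.85
ee_pos: [0.5127, 0.3337, 0.2675]
tcp_rot: [-0.487, -0.512, -0.487, 0.514]
ft_force: [-0.5, -1.0, -0.2]
finger_gap: 0.0547
```

```bash
python3 - <<'E'
from h import *
for n in ['wrist','scene']:
    d=grab(n,n[0]+'11'); X=cloud(d)
    print(n,'red',rect(X,.13,.15,(.512,.334),.1))
    m=(np.hypot(X[...,0]-.512,X[...,1]-.334)<.09)&(np.abs(X[...,2]-.14)<.012)
    P=X[m];s=np.linalg.lstsq(np.c_[P[:,:2],np.ones(len(P))],P[:,2],rcond=None)[0];print('tilt',s[:2].round(3))
go((.324,-.5005,.27),8)
E
```

```text
wrist red {'c': [512.6, 334.4], 'lw': [130.8, 100.1], 'yaw': -3.0, 'n': 6110, 'z': 0.1407}
tilt [0.    0.019]
scene red {'c': [513.1, 333.1], 'lw': [137.4, 102.8], 'yaw': -3.0, 'n': 729, 'z': 0.1377}
tilt [-0.002  0.   ]
t 27.95 p [0.513  0.3338 0.2678] yaw -3.04 gap 0.0553 F [-0.2 -0.3  0.6] q [-1.16  0.37  0.69  1.6  -0.24  1.26 -0.49]
offset cm [ -0.22 -14.45  84.31] turn -11.04 offset after turn [-30.33  79.98]
```

View pics/w11.png

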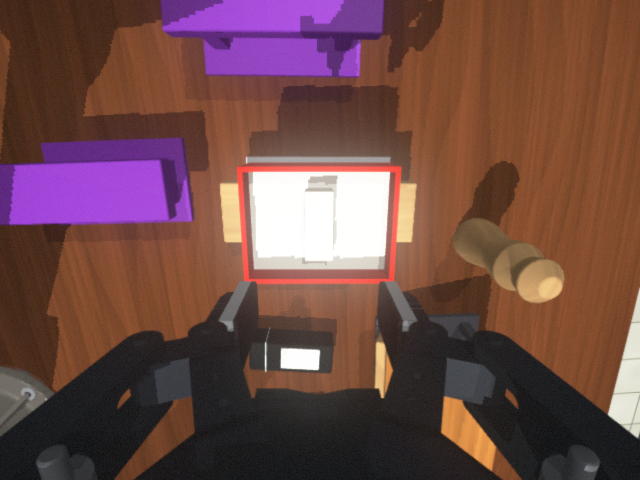

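>>> {"op": "step_arm", "data": {"grip": [5.5,5.5,5.5,5.5,5.5,5.5,5.5,5.5], "offset": [[0,0,0],[0,0,0],[0,-0.72,4.5],[0,-0.72,4.5],[0,-0.72,4.5],[0,-0.72,4.5],[0,-0.72,4.5],[0,-0.72,4.5]], "turn": [-5.5,-5.5,0,0,0,0,0,0]}}

```text
clock: 28.75
ee_pos: [0.5076, 0.0588, 0.2686]
tcp_rot: [0.533, 0.464, 0.534, -0.464]
ft_force: [0.8, -0.6, -0.8]
finger_gap: 0.0549
```

>>> {"op": "step_arm", "data": {"grip": [5.5,5.5,5.5,5.5,5.5,5.5,5.5,5.5], "offset": [[0,-0.72,4.5],[0,-0.72,4.5],[0,-0.72,4.5],[0,-0.72,4.5],[0,-0.72,4.5],[0,-0.72,4.5],[0,-0.72,4.5],[0,-0.72,4.5]], "turn": [0,0,0,0,0,0,0,0]}}

```text
clock: 29.55
ee_pos: [0.5007, -0.3054, 0.2683]
tcp_rot: [0.533, 0.464, 0.534, -0.464]
ft_force: [1.2, -0.2, -0.4]
finger_gap: 0.0549
```

>>> {"op": "step_arm", "data": {"grip": [5.5,5.5,5.5,5.5,5.5,5.5,5.5,5.5], "offset": [[0,-0.72,4.5],[0,-2.5,1.5],[0,-3,1.9],[0,-3,1.9],[0,-3,1.9],[0,-3,1.9],[0,-3,1.9],[0,-2,1.5]], "turn": [0,0,0,0,0,0,0,0]}}

```text
clock: 30.35
ee_pos: [0.3212, -0.5017, 0.2686]
tcp_rot: [0.533, 0.465, 0.533, -0.465]
ft_force: [-0.5, -0.9, -0.1]
finger_gap: 0.0547
```

```bash
python3 - <<'E'
from h import *
for n in ['top','wrist']:
    d=grab(n,n[0]+'12'); X=cloud(d)
    print(n,'white',rect(X,.045,.06,(.507,-.357),.085))
    print(n,'blue',rect(X,.045,.06,(.324,-.5),.09))
go((.324,-.5005,.08),8)
E
```

```text
top white {'c': [504.4, -356.0], 'lw': [131.5, 102.3], 'yaw': 5.8, 'n': 651, 'z': 0.0502}
top blue {'c': [324.6, -501.2], 'lw': [132.1, 105.1], 'yaw': 8.7, 'n': 691, 'z': 0.0502}
wrist white {'c': [503.2, -355.8], 'lw': [132.6, 101.1], 'yaw': 5.5, 'n': 4509, 'z': 0.0506}
wrist blue {'c': [323.8, -500.9], 'lw': [130.4, 100.7], 'yaw': 8.1, 'n': 3083, 'z': 0.0511}
t 30.45 p [ 0.3193 -0.5031  0.2689] yaw 7.51 gap 0.0547 F [-0.5 -0.1 -0.5] q [ 0.23  0.41  0.95  1.64 -0.34  1.27  1.37]
offset cm [18.89  0.5  -0.19] turn -0.49 offset after turn [ 0.5  -0.19]
```

>>> {"op": "step_arm", "data": {"grip": [5.5,5.5,5.5,5.5,5.5,5.5,5.5,5.5], "offset": [[2,0.4,-0.1],[3,0,0],[3,0,0],[3,0,0],[3,0,0],[3,0,0],[1.5,0,0],[0,0,0]], "turn": [-0.4,0,0,0,0,0,0,0]}}

```text
clock: 31.25
ee_pos: [0.328, -0.4967, 0.0815]
tcp_rot: [0.534, 0.462, 0.537, -0.461]
ft_force: [0.6, -0.6, -0.3]
finger_gap: 0.0548
```

>>> {"op": "step_arm", "data": {"grip": [5.5,5.5,5.5,5.5,5.5,1.5,1.5,1.5], "offset": [[1.5,0,0],[1.3,0,0],[1,0,0],[0.8,0,0],[0.2,0,0],[0,0,0],[0,0,0],[0,0,0]], "turn": [0,0,0,0,0,0,0,0]}}

```text
clock: 32.05
ee_pos: [0.327, -0.4996, 0.0366]
tcp_rot: [0.535, 0.462, 0.535, -0.463]
ft_force: [-2.7, 0.2, 3.0]
finger_gap: 0.0223
```

>>> {"op": "step_arm", "data": {"grip": [1.5,1.5,1.5,1.5,1.5,1.5,1.5,1.5], "offset": [[0,0,0],[0,0,0],[0,0,0],[-1,0,0],[-2,0,0],[-3,0,0],[-3,0,0],[-2,0,0]], "turn": [0,0,0,0,0,0,0,0]}}

```text
clock: 32.85
ee_pos: [0.3291, -0.4984, 0.1472]
tcp_rot: [0.536, 0.462, 0.535, -0.462]
ft_force: [-0.1, 0.4, -4.8]
finger_gap: 0.0226
```

```bash
python3 - <<'E'
from h import *
for n in ['wrist']:
    d=grab(n,n[0]+'13'); X=cloud(d)
    print(n,'blue',rect(X,.145,.18,(.324,-.5),.1))
go((.504,-.356,.14),5.6)
E
```

```text
wrist blue {'c': [328.5, -499.4], 'lw': [131.3, 100.2], 'yaw': 8.4, 'n': 22979, 'z': 0.1609}
t 32.9 p [ 0.3299 -0.5001  0.1501] yaw 8.4 gap 0.0223 F [ 1.1 -1.3 -2.6] q [ 0.28  0.52  0.86  1.77 -0.45  1.05  1.46]
offset cm [  1.01  19.33 -11.71] turn 2.8 offset after turn [ 18.73 -12.64]
```

>>> {"op": "step_arm", "data": {"grip": [1.5,1.5,1.5,1.5,1.5,1.5,1.5,1.5], "offset": [[0,0,0],[0,2.7,-1.8],[0,2.7,-1.8],[0,2.7,-1.8],[0,2.7,-1.8],[0,2.7,-1.8],[0,2.7,-1.8],[0,2.7,-1.8]], "turn": [2.8,0,0,0,0,0,0,0]}}

```text
clock: 33.7
ee_pos: [0.5049, -0.3524, 0.1443]
tcp_rot: [0.523, 0.475, 0.525, -0.475]
ft_force: [1.8, -0.7, -6.5]
finger_gap: 0.0224
```

>>> {"op": "step_arm", "data": {"grip": [1.5,1.5,1.5,1.5,1.5,1.5,1.5,1.5], "offset": [[0.7,0,0],[1,0,0],[1,0,0],[1,0,0],[0.8,0,0],[0,0,0],[0,0,0],[0,0,0]], "turn": [0,0,0,0,0,0,0,0]}}

```text
clock: 34.5
ee_pos: [0.5042, -0.3555, 0.1013]
tcp_rot: [0.524, 0.475, 0.523, -0.475]
ft_force: [1.0, -0.1, -4.6]
finger_gap: 0.022
```

```bash
python3 - <<'E'
from h import *
for n in ['wrist','scene']:
    d=grab(n,n[0]+'14'); X=cloud(d)
    print(n,'blue',rect(X,.105,.14,(.504,-.355),.1))
go((.505,-.3553,.087),5.6)
E
```

```text
wrist blue {'c': [503.5, -356.8], 'lw': [131.2, 100.9], 'yaw': 5.6, 'n': 21201, 'z': 0.1153}
scene blue {'c': [504.9, -356.3], 'lw': [138.2, 99.4], 'yaw': 5.4, 'n': 749, 'z': 0.114}
t 34.6 p [ 0.5042 -0.3553  0.1013] yaw 5.56 gap 0.0223 F [-0.6 -0.  -5.1] q [-0.04  0.61  0.82  1.77 -0.52  1.    1.08]
offset cm [1.43 0.08 0.01] turn -0.04 offset after turn [0.08 0.01]
```

View pics/w14.png

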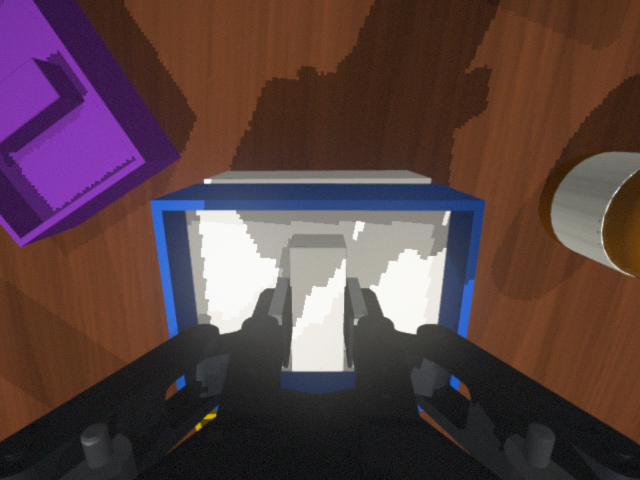

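>>> {"op": "step_arm", "data": {"grip": [1.5,1.5,1.5,1.5,1.5,1.5,1.5,1.5], "offset": [[0.4,0.03,-0.06],[0.3,0,0],[0.3,0,0],[0.2,0,0],[0.1,0,0],[0.1,0,0],[0,0,0],[0,0,0]], "turn": [0,0,0,0,0,0,0,0]}}

```text
clock: 35.4
ee_pos: [0.5041, -0.3541, 0.0886]
tcp_rot: [0.523, 0.476, 0.524, -0.475]
ft_force: [-3.8, 5.1, 8.9]
finger_gap: 0.0224
```

>>> {"op": "step_arm", "data": {"grip": [1.5,2.6,3.5,4.5,5.5,5.5,5.5,5.5], "offset": [[-0.1,0,0],[0,0,0],[0,0,0],[0,0,0],[0,0,0],[-0.5,0,0],[-1,0,0],[-2,0,0]], "turn": [0,0,0,0,0,0,0,0]}}

```text
clock: 36.2
ee_pos: [0.5035, -0.3538, 0.1226]
tcp_rot: [0.523, 0.475, 0.524, -0.475]
ft_force: [-0.1, -0.5, 0.2]
finger_gap: 0.055
```

>>> {"op": "step_arm", "data": {"grip": [5.5,5.5,5.5,5.5,5.5,5.5,5.5,5.5], "offset": [[-3,0,0],[-3,0,0],[-3,0,0],[-2,0,0],[0,0,0],[0,0,0],[0,0,0],[0,0,0]], "turn": [0,0,0,0,0,0,0,0]}}

```text
clock: 37.0
ee_pos: [0.5036, -0.3538, 0.2315]
tcp_rot: [0.523, 0.475, 0.524, -0.475]
ft_force: [0.3, 1.3, -0.1]
finger_gap: 0.0548
```

```bash
python3 - <<'E'
from h import *
for n in ['top','wrist','scene']:
    d=grab(n,n[0]+'15'); X=cloud(d)
    print(n,'blue',rect(X,.097,.11,(.504,-.355),.1))
    print(n,'yellow',rect(X,.045,.06,(.499,-.519),.09))
d=manip.get_image('wrist'); im=d['frame'].copy()
go((.499,-.519,.085),10.3)
E
```

```text
top blue {'c': [504.6, -356.6], 'lw': [131.5, 102.6], 'yaw': 5.6, 'n': 685, 'z': 0.1023}
top yellow {'c': [542.1, -463.1], 'lw': [24.5, 6.3], 'yaw': 9.5, 'n': 22, 'z': 0.0506}
wrist blue {'c': [503.5, -355.5], 'lw': [130.7, 100.2], 'yaw': 5.5, 'n': 5261, 'z': 0.1029}
wrist yellow {'c': [498.1, -519.0], 'lw': [130.9, 101.5], 'yaw': 10.3, 'n': 2474, 'z': 0.0505}
scene blue {'c': [505.0, -355.4], 'lw': [137.0, 100.0], 'yaw': 5.3, 'n': 594, 'z': 0.1018}
scene yellow {'c': [499.2, -519.8], 'lw': [135.4, 101.8], 'yaw': 9.9, 'n': 635, 'z': 0.0498}
t 37.2 p [ 0.504  -0.3542  0.2322] yaw 5.56 gap 0.055 F [ 0.4 -0.3  0. ] q [-0.11  0.48  0.92  1.64 -0.4   1.23  0.99]
offset cm [14.72 -2.09 16.35] turn -4.74 offset after turn [-3.43 16.13]
```

View pics/w15.png

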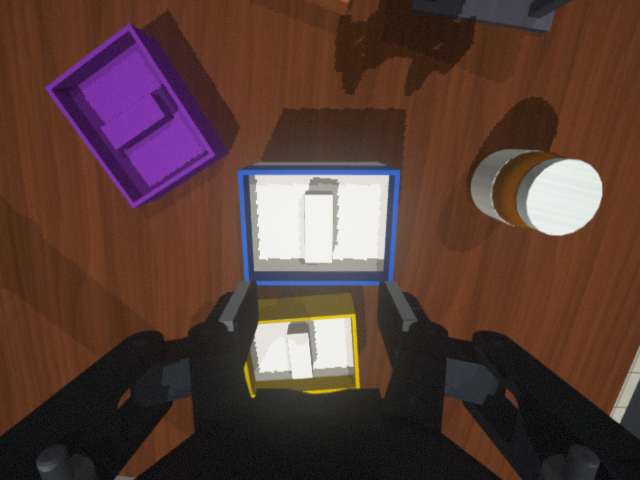

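>>> {"op": "step_arm", "data": {"grip": [5.5,5.5,5.5,5.5,5.5,5.5,5.5,5.5], "offset": [[0,0,0],[0,-0.49,2.3],[0,-0.49,2.3],[0,-0.49,2.3],[0,-0.49,2.3],[0,-0.49,2.3],[0,-0.49,2.3],[0,-0.49,2.3]], "turn": [-4.7,0,0,0,0,0,0,0]}}

```text
clock: 38.0
ee_pos: [0.499, -0.5198, 0.2322]
tcp_rot: [0.542, 0.453, 0.543, -0.453]
ft_force: [0.5, 0.8, 0.2]
finger_gap: 0.0549
```

>>> {"op": "step_arm", "data": {"grip": [5.5,5.5,5.5,5.5,5.5,5.5,5.5,5.5], "offset": [[1.5,0,0],[2.5,0,0],[2.5,0,0],[2.5,0,0],[2.5,0,0],[2,0,0],[1,0,0],[0,0,0]], "turn": [0,0,0,0,0,0,0,0]}}

```text
clock: 38.8
ee_pos: [0.4987, -0.5169, 0.0854]
tcp_rot: [0.541, 0.453, 0.544, -0.453]
ft_force: [-0.6, 0.9, -0.4]
finger_gap: 0.0551
```

```bash
python3 - <<'E'
from h import *
d=grab('wrist','w16'); X=cloud(d)
print('yellow',rect(X,.045,.06,(.499,-.519),.09))
go((.4985,-.519,.035),10.3)
E
```

```text
yellow {'c': [498.5, -519.4], 'lw': [131.3, 101.0], 'yaw': 10.4, 'n': 10611, 'z': 0.0507}
t 38.85 p [ 0.4992 -0.518   0.0871] yaw 10.29 gap 0.055 F [-0.2  0.6  1.4] q [ 0.28  0.78  0.76  1.5  -0.57  1.1   1.34]
offset cm [ 5.21 -0.08  0.08] turn -0.01 offset after turn [-0.08  0.08]
```

>>> {"op": "step_arm", "data": {"grip": [5.5,5.5,5.5,5.5,5.5,1.5,1.5,1.5], "offset": [[1.5,0,0],[1.5,0,0],[1.2,0,0],[0.8,0,0],[0.15,0,0],[0,0,0],[0,0,0],[0,0,0]], "turn": [0,0,0,0,0,0,0,0]}}

```text
clock: 39.65
ee_pos: [0.4993, -0.5195, 0.0372]
tcp_rot: [0.543, 0.453, 0.542, -0.453]
ft_force: [-0.8, 0.3, 2.2]
finger_gap: 0.0224
```

>>> {"op": "step_arm", "data": {"grip": [1.5,1.5,1.5,1.5,1.5,1.5,1.5,1.5], "offset": [[0,0,0],[0,0,0],[0,0,0],[-2,0,0],[-4,0,0],[-4,0,0],[-3,0,0],[-2,0,0]], "turn": [0,0,0,0,0,0,0,0]}}

```text
clock: 40.45
ee_pos: [0.4993, -0.5193, 0.1895]
tcp_rot: [0.544, 0.453, 0.542, -0.453]
ft_force: [0.1, -0.3, -3.0]
finger_gap: 0.0222
```

```bash
python3 - <<'E'
from h import *
d=grab('wrist','w17'); X=cloud(d)
print('yellow',rect(X,.18,.215,(.499,-.519),.1))
go((.504,-.355,.16),5.5)
E
```

```text
yellow {'c': [498.6, -519.0], 'lw': [131.4, 100.6], 'yaw': 10.4, 'n': 46597, 'z': 0.1847}
t 40.5 p [ 0.5001 -0.5206  0.1926] yaw 10.27 gap 0.0221 F [ 0.  -1.3 -1.3] q [ 0.26  0.69  0.82  1.41 -0.51  1.26  1.29]
offset cm [  3.26   3.34 -16.22] turn 4.77 offset after turn [  1.98 -16.45]
```

>>> {"op": "step_arm", "data": {"grip": [1.5,1.5,1.5,1.5,1.5,1.5,1.5,1.5], "offset": [[0,0,0],[0,0.3,-2.33],[0,0.3,-2.33],[0,0.3,-2.33],[0,0.3,-2.33],[0,0.3,-2.33],[0,0.3,-2.33],[0,0.3,-2.33]], "turn": [4.8,0,0,0,0,0,0,0]}}

```text
clock: 41.3
ee_pos: [0.5038, -0.3527, 0.1854]
tcp_rot: [0.522, 0.476, 0.524, -0.476]
ft_force: [0.2, -0.2, -2.9]
finger_gap: 0.0224
```

>>> {"op": "step_arm", "data": {"grip": [1.5,1.5,1.5,1.5,1.5,1.5,1.5,1.5], "offset": [[0.7,0,0],[1,0,0],[1,0,0],[0.8,0,0],[0,0,0],[0,0,0],[0,0,0],[0,0,0]], "turn": [0,0,0,0,0,0,0,0]}}

```text
clock: 42.1
ee_pos: [0.5047, -0.355, 0.1517]
tcp_rot: [0.524, 0.476, 0.523, -0.476]
ft_force: [-0.0, -0.0, -3.8]
finger_gap: 0.0222
```

```bash
python3 - <<'E'
from h import *
for n in ['wrist','scene']:
    d=grab(n,n[0]+'18'); X=cloud(d)
    print(n,'yellow',rect(X,.158,.18,(.504,-.355),.1))
go((.5045,-.3548,.141),5.5)
E
```

```text
wrist yellow {'c': [503.9, -355.0], 'lw': [131.4, 101.1], 'yaw': 5.5, 'n': 18471, 'z': 0.1652}
scene yellow {'c': [505.2, -354.4], 'lw': [135.6, 100.0], 'yaw': 5.6, 'n': 643, 'z': 0.1646}
t 42.2 p [ 0.5047 -0.3548  0.1516] yaw 5.46 gap 0.0223 F [ 0.1 -0.8 -2.8] q [-0.08  0.56  0.88  1.72 -0.48  1.09  1.05]
offset cm [ 1.06 -0.02  0.  ] turn -0.04 offset after turn [-0.02  0.  ]
```

View pics/s18.png

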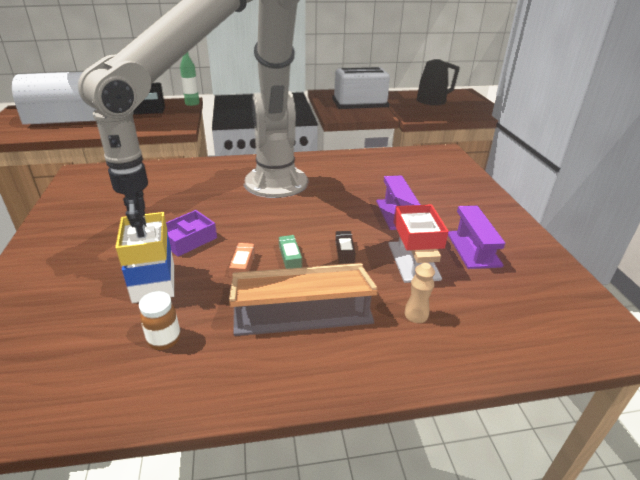

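>>> {"op": "step_arm", "data": {"grip": [1.5,1.5,1.5,1.5,1.5,1.5,1.5,1.5], "offset": [[0.3,0,0.07],[0.3,0,0],[0.2,0,0],[0.1,0,0],[0.1,0,0],[0.05,0,0],[0,0,0],[0,0,0]], "turn": [0,0,0,0,0,0,0,0]}}

```text
clock: 43.0
ee_pos: [0.5045, -0.3552, 0.1412]
tcp_rot: [0.523, 0.476, 0.523, -0.475]
ft_force: [-0.9, 1.8, 1.6]
finger_gap: 0.0226
```

Contact (force went from −3.8 to +1.6). I release and rise.

>>> {"op": "step_arm", "data": {"grip": [1.5,2.6,3.5,4.5,5.5,5.5,5.5,5.5], "offset": [[0,0,0],[0,0,0],[0,0,0],[0,0,0],[0,0,0],[-0.5,0,0],[-1,0,0],[-2,0,0]], "turn": [0,0,0,0,0,0,0,0]}}

```text
clock: 43.8
ee_pos: [0.504, -0.3547, 0.1756]
tcp_rot: [0.522, 0.475, 0.524, -0.476]
ft_force: [0.1, -0.1, 0.3]
finger_gap: 0.055
```

>>> {"op": "step_arm", "data": {"grip": [5.5,5.5,5.5,5.5,5.5,5.5,5.5,5.5], "offset": [[-3,0,0],[-3,0,0],[-3,0,0],[-2,0,0],[0,0,0],[0,0,0],[0,0,0],[0,0,0]], "turn": [0,0,0,0,0,0,0,0]}}

```text
clock: 44.6
ee_pos: [0.5041, -0.3547, 0.2845]
tcp_rot: [0.522, 0.475, 0.524, -0.476]
ft_force: [-0.4, 0.3, -0.4]
finger_gap: 0.0547
```

```bash
python3 - <<'E'
from h import *
for n in ['top','wrist','scene']:
    d=grab(n,n[0]+'19'); X=cloud(d)
    print(n,'yellow',rect(X,.149,.162,(.504,-.355),.1))
    if n!='wrist':
      for o in ['green','copper','black']:
        r=manip.outline_of('tin_'+o,n)
        for a in r[:1]:
            c=np.nanmedian(X[a['region']],axis=0); print(' ',o,round(a['conf'],2),c.round(3),rect(X,.03,.042,c,.07))
go((.464,-.128,.27),75)
E
```

```text
top yellow {'c': [504.6, -355.4], 'lw': [131.7, 104.7], 'yaw': 5.1, 'n': 762, 'z': 0.1543}
  green 0.87 [0.445 0.002 0.036] {'c': [445.3, 1.4], 'lw': [109.9, 44.3], 'yaw': 4.4, 'n': 802, 'z': 0.0356}
  copper 0.93 [ 0.463 -0.125  0.035] {'c': [464.2, -128.2], 'lw': [110.3, 45.0], 'yaw': -14.1, 'n': 791, 'z': 0.0355}
  black 0.76 [0.444 0.156 0.035] {'c': [443.4, 156.0], 'lw': [109.8, 44.1], 'yaw': -5.9, 'n': 807, 'z': 0.0355}
wrist yellow {'c': [503.8, -355.4], 'lw': [130.7, 101.3], 'yaw': 5.7, 'n': 5247, 'z': 0.155}
scene yellow {'c': [504.6, -354.8], 'lw': [136.1, 99.7], 'yaw': 5.8, 'n': 627, 'z': 0.1539}
  green 0.85 [ 0.467 -0.002  0.034] {'c': [450.8, -0.3], 'lw': [104.6, 43.8], 'yaw': 4.6, 'n': 392, 'z': 0.0355}
  copper 0.77 [ 0.479 -0.127  0.035] {'c': [466.7, -127.8], 'lw': [112.2, 43.9], 'yaw': -12.9, 'n': 431, 'z': 0.0353}
  black 0.64 [0.466 0.15  0.034] {'c': [450.7, 153.4], 'lw': [104.9, 44.6], 'yaw': -6.1, 'n': 368, 'z': 0.0352}
t 45.05 p [ 0.5045 -0.3552  0.2857] yaw 5.46 gap 0.0549 F [-0.3  0.4 -0.2] q [-0.14  0.45  0.96  1.56 -0.37  1.33  0.96]
offset cm [  1.57  -1.87 -23.01] turn -69.54 offset after turn [20.9 -9.8]
```

View pics/t19.png

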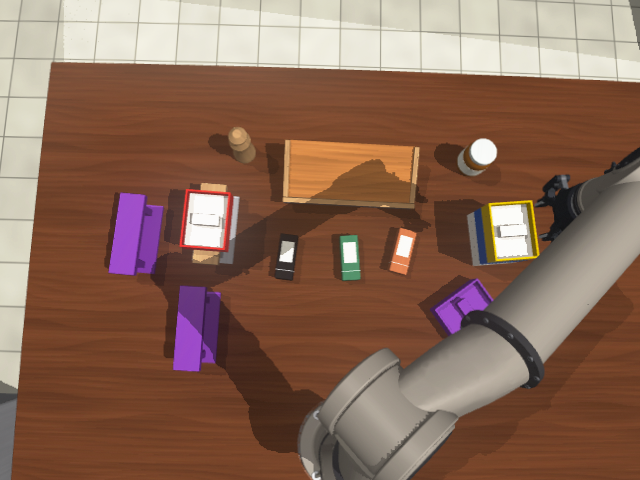

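>>> {"op": "step_arm", "data": {"grip": [6.5,6.5,6.5,6.5,6.5,6.5,6.5,6.5], "offset": [[0,0,0],[0,0,0],[0,0,0],[0,0,0],[0,0,0],[0,0,0],[0,0,0],[0,0,0]], "turn": [-8.5,-8.5,-8.5,-8.5,-8.5,-8.5,-8.5,-8.5]}}

```text
clock: 45.85
ee_pos: [0.5045, -0.3553, 0.2858]
tcp_rot: [0.7, 0.1, 0.7, -0.1]
ft_force: [0.0, 1.2, -0.7]
finger_gap: 0.0649
```

>>> {"op": "step_arm", "data": {"grip": [6.5,6.5,6.5,6.5,6.5,6.5,6.5,6.5], "offset": [[0,0,0],[0,3,-1.34],[0,3,-1.34],[0,3,-1.34],[0,3,-1.34],[0,3,-1.34],[0,3,-1.34],[0,3,-1.34]], "turn": [-2.3,0,0,0,0,0,0,0]}}

```text
clock: 46.65
ee_pos: [0.4649, -0.1275, 0.2859]
tcp_rot: [0.702, 0.088, 0.701, -0.088]
ft_force: [0.3, -0.4, 1.0]
finger_gap: 0.0651
```

>>> {"op": "step_arm", "data": {"grip": [6.5,6.5,6.5,6.5,6.5,6.5,6.5,6.5], "offset": [[2,0,0],[3,0,0],[3,0,0],[3,0,0],[3,0,0],[3,0,0],[1.5,0,0],[0,0,0]], "turn": [0,0,0,0,0,0,0,0]}}

```text
clock: 47.45
ee_pos: [0.4634, -0.1284, 0.0989]
tcp_rot: [0.7, 0.088, 0.703, -0.088]
ft_force: [0.4, -0.5, -0.2]
finger_gap: 0.0648
```

```bash
python3 - <<'E'
from h import *
d=grab('wrist','w20'); X=cloud(d)
print('copper',rect(X,.028,.045,(.464,-.128),.07))
d=grab('top','t20'); X=cloud(d)
go((.4645,-.1282,.006),75.8)
# rack from top, unobstructed: edges
E
```

```text
copper {'c': [463.5, -128.5], 'lw': [109.7, 44.4], 'yaw': -14.0, 'n': 10639, 'z': 0.0361}
t 47.55 p [ 0.4656 -0.129   0.1012] yaw 75.74 gap 0.0651 F [ 0.2 -0.6 -0. ] q [-0.3   0.29  0.56  2.08 -0.21  0.83  1.71]
offset cm [ 9.52  0.05 -0.13] turn -0.06 offset after turn [ 0.05 -0.13]
```

View pics/w20.png

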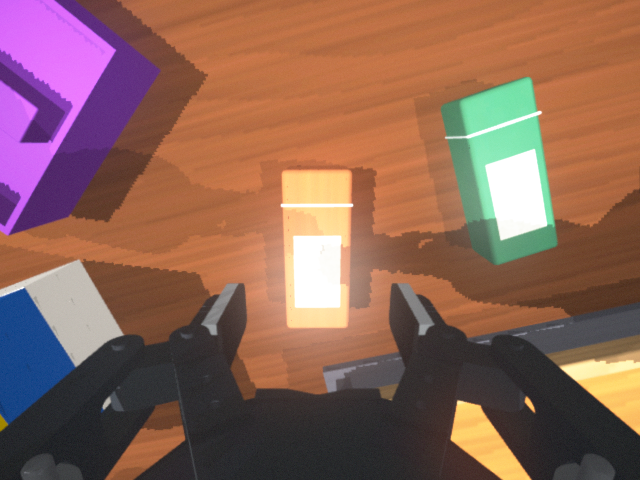

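>>> {"op": "step_arm", "data": {"grip": [6.5,6.5,6.5,6.5,6.5,6.5,6.5,6.5], "offset": [[1.5,0,0],[2,0,0],[2,0,0],[2,0,0],[1.3,0,0],[0.6,0,0],[0,0,0],[0,0,0]], "turn": [0,0,0,0,0,0,0,0]}}

```text
clock: 48.35
ee_pos: [0.4661, -0.1289, 0.0076]
tcp_rot: [0.702, 0.088, 0.701, -0.088]
ft_force: [1.3, 0.2, -0.6]
finger_gap: 0.0655
```

>>> {"op": "step_arm", "data": {"grip": [3.5,3.5,3.5,3.5,3.5,3.5,3.5,3.5], "offset": [[0,0,0],[0,0,0],[0,0,0],[0,0,0],[0,0,0],[0,0,0],[0,0,0],[0,0,0]], "turn": [0,0,0,0,0,0,0,0]}}

```text
clock: 49.15
ee_pos: [0.4662, -0.1288, 0.0078]
tcp_rot: [0.702, 0.088, 0.701, -0.088]
ft_force: [-0.5, 0.4, 6.2]
finger_gap: 0.0431
```

>>> {"op": "step_arm", "data": {"grip": [3.5,3.5,3.5,3.5,3.5,3.5,3.5,3.5], "offset": [[-1,0,0],[-2,0,0],[-3,0,0],[-3,0,0],[-3,0,0],[-3,0,0],[-1,0,0],[0,0,0]], "turn": [0,0,0,0,0,0,0,0]}}

```text
clock: 49.95
ee_pos: [0.466, -0.1286, 0.168]
tcp_rot: [0.703, 0.088, 0.701, -0.087]
ft_force: [-0.2, -0.3, -2.4]
finger_gap: 0.0433
```

```bash
python3 - <<'E'
from h import *
r0=np.array([.6495,.0062]);a=np.radians(-1.5);xd=np.array([np.cos(a),np.sin(a)]);yd=np.array([-np.sin(a),np.cos(a)])
d=grab('wrist','w21'); X=cloud(d)
print('copper',rect(X,.17,.22,(.464,-.128),.075))
for yl in (-.09,0,.09):
    print(yl,'start',(r0+yl*yd-.0033*xd).round(4),'end',(r0+yl*yd-.0093*xd).round(4))
p=r0-.09*yd-.0033*xd
go((*p,.15),88.5)
E
```

```text
copper {'c': [453.1, -124.9], 'lw': [93.3, 85.5], 'yaw': -51.5, 'n': 29766, 'z': 0.1964}
-0.09 start [ 0.6438 -0.0837] end [ 0.6378 -0.0835]
0 start [0.6462 0.0063] end [0.6402 0.0064]
0.09 start [0.6486 0.0963] end [0.6426 0.0964]
t 50.0 p [ 0.465  -0.1283  0.1665] yaw 75.78 gap 0.0428 F [-0.   0.3 -1.4] q [-0.35  0.19  0.6   2.01 -0.13  0.97  1.64]
offset cm [ 1.65  8.72 16.24] turn -12.72 offset after turn [ 4.93 17.77]
```

View pics/w21.png

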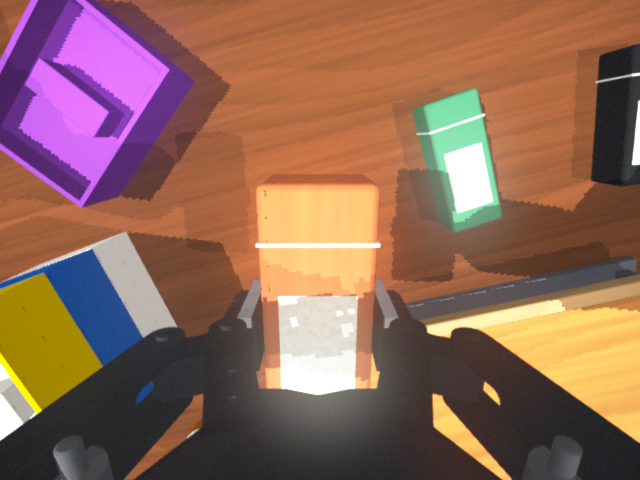

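>>> {"op": "step_arm", "data": {"grip": [3.5,3.5,3.5,3.5,3.5,3.5,3.5,3.5], "offset": [[0,0,0],[0,0,0],[0,0.82,2.98],[0,0.82,2.98],[0,0.82,2.98],[0,0.82,2.98],[0,0.82,2.98],[0,0.82,2.98]], "turn": [-6.4,-6.3,0,0,0,0,0,0]}}

```text
clock: 50.8
ee_pos: [0.6449, -0.0836, 0.1636]
tcp_rot: [0.705, 0.01, 0.709, -0.009]
ft_force: [0.6, -0.5, -1.1]
finger_gap: 0.043
```

>>> {"op": "step_arm", "data": {"grip": [3.5,3.5,3.5,3.5,3.5,3.5,3.5,3.5], "offset": [[0.8,0,0],[1,0,0],[1.2,0,0],[1.2,0,0],[1,0,0],[0.4,0,0],[0,0,0],[0,0,0]], "turn": [0,0,0,0,0,0,0,0]}}

```text
clock: 51.6
ee_pos: [0.6456, -0.0844, 0.1113]
tcp_rot: [0.707, 0.01, 0.707, -0.009]
ft_force: [-0.7, 0.1, -1.1]
finger_gap: 0.0431
```

```bash
python3 - <<'E'
from h import *
d=grab('scene','s22'); 
cv2.imwrite('pics/s22c.png',cv2.resize(d['frame'][180:360,180:440,::-1],(780,540),interpolation=cv2.INTER_CUBIC))
go((.6458,-.0837,.1017),88.5)
E
```

```text
t 51.65 p [ 0.6458 -0.0843  0.1115] yaw 88.46 gap 0.043 F [ 0.8  0.4 -1.1] q [-0.28  0.55  0.48  1.67 -0.3   0.99  1.85]
offset cm [ 0.98  0.06 -0.  ] turn -0.04 offset after turn [ 0.06 -0.  ]
```

View pics/s22c.png

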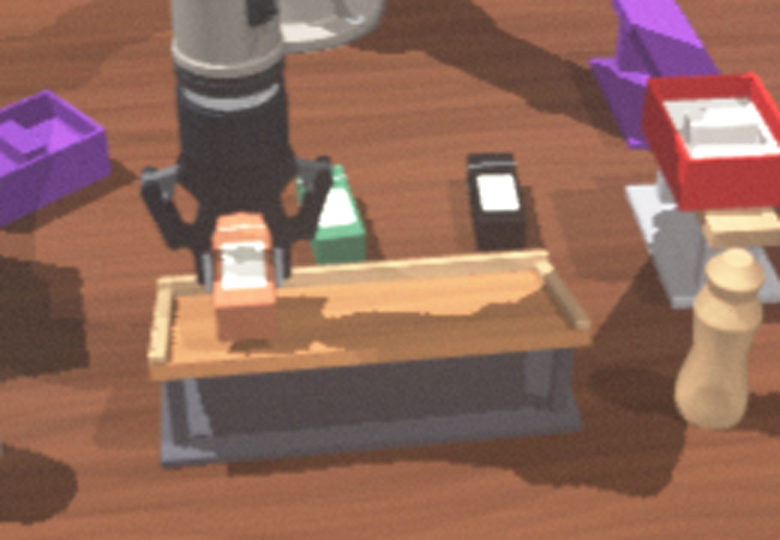

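>>> {"op": "step_arm", "data": {"grip": [3.5,3.5,3.5,3.5,3.5,3.5,3.5,3.5], "offset": [[0.5,0,0],[0.3,0,0],[0.2,0,0],[0.2,0,-0.1],[0.3,0,-0.1],[0.3,0,-0.1],[0.2,0,-0.1],[0,0,0]], "turn": [0,0,0,0,0,0,0,0]}}

```text
clock: 52.45
ee_pos: [0.6421, -0.0841, 0.0931]
tcp_rot: [0.708, 0.01, 0.706, -0.009]
ft_force: [-4.5, 1.6, 9.1]
finger_gap: 0.043
```

```bash
python3 - <<'E'
from h import *
d=grab('scene','s23'); 
cv2.imwrite('pics/s23c.png',cv2.resize(d['frame'][200:340,200:340,::-1],(560,560),interpolation=cv2.INTER_CUBIC))
go((.640,-.0837,.0812),88.5)
E
```

```text
t 52.5 p [ 0.6421 -0.084   0.0932] yaw 88.47 gap 0.0427 F [-5.2  1.3 10.1] q [-0.28  0.57  0.47  1.69 -0.31  0.96  1.86]
offset cm [ 1.2   0.03 -0.21] turn -0.03 offset after turn [ 0.03 -0.21]
```

View pics/s23c.png

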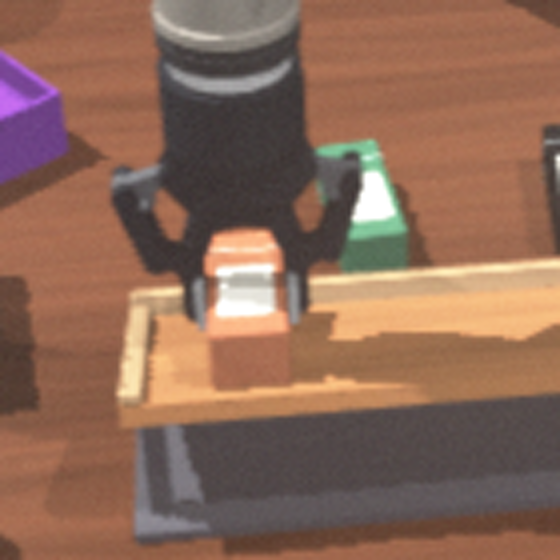

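>>> {"op": "step_arm", "data": {"grip": [3.5,3.5,3.5,3.5,3.5,3.5,3.5,3.5], "offset": [[0.2,0,-0.1],[0.2,0,-0.1],[0.2,0,0],[0.2,0,0],[0.2,0,0],[0.1,0,0],[0,0,0],[0,0,0]], "turn": [0,0,0,0,0,0,0,0]}}

```text
clock: 53.3
ee_pos: [0.6395, -0.084, 0.0819]
tcp_rot: [0.707, 0.01, 0.707, -0.009]
ft_force: [-6.8, 0.9, 10.0]
finger_gap: 0.043
```

```bash
python3 - <<'E'
from h import *
d=grab('scene','s24'); 
cv2.imwrite('pics/s24c.png',cv2.resize(d['frame'][200:340,200:340,::-1],(560,560),interpolation=cv2.INTER_CUBIC))
X=cloud(d)
m=manip.outline_of('tin_copper','scene')[0]['region']
P=X[m]; P=P[(P[:,2]>.1)]
s=np.linalg.lstsq(np.c_[P[:,:2],np.ones(len(P))],P[:,2],rcond=None)[0]; print(s,len(P))
st()
E
```

```text
[0.09969691 0.01630345 0.04925701] 508
t 53.4 p [ 0.6394 -0.084   0.0819] yaw 88.46 gap 0.0431 F [-5.5  1.9 10.5] q [-0.27  0.58  0.47  1.7  -0.31  0.94  1.86]
```

View pics/s24c.png

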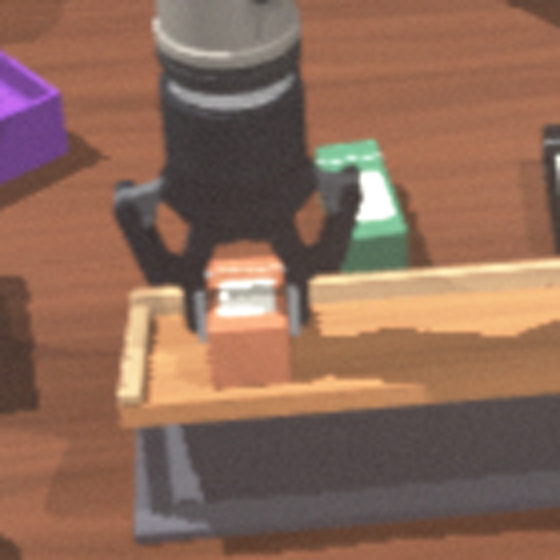

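>>> {"op": "step_arm", "data": {"grip": [3.5,3.5,3.5,3.5,3.5,3.5,3.5,3.5], "offset": [[0.1,0,0],[0.1,0,0],[0.1,0,0],[0,0,0],[0,0,0],[0,0,0],[0,0,0],[0,0,0]], "turn": [0,0,0,0,0,0,0,0]}}

```text
clock: 54.2
ee_pos: [0.6393, -0.084, 0.0805]
tcp_rot: [0.707, 0.01, 0.707, -0.009]
ft_force: [-10.0, 2.4, 18.7]
finger_gap: 0.0431
```

>>> {"op": "step_arm", "data": {"grip": [3.5,3.5,4.4,4.7,5.2,6,6,6], "offset": [[-0.1,0,0],[-0.1,0,0],[0,0,0],[0,0,0],[0,0,0],[0,0,0],[-1,0,0],[-2,0,0]], "turn": [0,0,0,0,0,0,0,0]}}

```text
clock: 55.0
ee_pos: [0.6381, -0.0838, 0.1079]
tcp_rot: [0.706, 0.01, 0.708, -0.009]
ft_force: [0.3, 0.4, 0.4]
finger_gap: 0.0599
```

>>> {"op": "step_arm", "data": {"grip": [6.5,6.5,6.5,6.5,6.5,6.5,6.5,6.5], "offset": [[-3,0,0],[-3,0,0],[-3,0,0],[-2,0,0],[0,0,0],[0,0,-3],[0,0,-4],[0,0,-4]], "turn": [0,0,0,0,0,0,0,0]}}

```text
clock: 55.8
ee_pos: [0.5275, -0.0811, 0.2176]
tcp_rot: [0.706, 0.009, 0.708, -0.01]
ft_force: [-0.3, 0.6, 0.0]
finger_gap: 0.0649
```

```bash
cat >> h.py <<'E'
def tinrack(X,mask,show=True):
    "pose of a tin's top in rack coordinates"
    r0=np.array([.6495,.0062,.075]);a=np.radians(-1.5);th=.35
    xh=np.array([np.cos(a),np.sin(a),0]);z=np.array([0,0,1.])
    xd=np.cos(th)*xh+np.sin(th)*z; n=-np.sin(th)*xh+np.cos(th)*z; yd=np.array([-np.sin(a),np.cos(a),0])
    Q=(X-r0)@np.c_[xd,yd,n]
    m=mask&(np.abs(Q[...,2]-.036)<.012)
    P=Q[m]
    (cx,cy),(w,h),ang=cv2.minAreaRect(P[:,:2].astype(np.float32)*1000)
    if w<h: w,h,ang=h,w,ang+90
    s=np.linalg.lstsq(np.c_[P[:,:2],np.ones(len(P))],P[:,2],rcond=None)[0]
    print('rack frame c',round(cx,1),round(cy,1),'lw',round(w,1),round(h,1),'yaw',round((ang+90)%180-90,1),'top z',round(float(np.median(P[:,2])),4),'tilt',s[:2].round(3),len(P))
E
python3 - <<'E'
from h import *
for n in ['scene','wrist','top']:
    d=grab(n,n[0]+'25');X=cloud(d)
    r=manip.outline_of('tin_copper',n)
    for a in r[:1]: print(n,a['conf']); tinrack(X,a['region'])
    if n=='top':
        for o in ['green','black']:
            for a in manip.outline_of('tin_'+o,n)[:1]:
                c=np.nanmedian(X[a['region']],axis=0); print(o,rect(X,.03,.042,c,.07))
st()
E
```

```text
scene 0.64
rack frame c 2.9 -89.9 lw 112.7 41.5 yaw -0.2 top z 0.0358 tilt [-0.048  0.002] 388
wrist 0.66
rack frame c -13.1 -89.9 lw 84.5 44.3 yaw -0.0 top z 0.0366 tilt [0.014 0.   ] 4844
top 0.84
rack frame c 1.5 -89.2 lw 108.2 44.7 yaw -0.3 top z 0.0358 tilt [-0.004 -0.029] 782
green {'c': [445.2, 1.4], 'lw': [110.3, 44.2], 'yaw': 4.5, 'n': 806, 'z': 0.0356}
black {'c': [443.5, 156.0], 'lw': [109.7, 43.9], 'yaw': -5.8, 'n': 806, 'z': 0.0356}
t 56.2 p [ 0.5305 -0.081   0.2188] yaw 88.49 gap 0.0656 F [-0.2 -0.5 -0.6] q [-0.4   0.23  0.56  1.84 -0.14  1.11  1.75]
```

View pics/s25.png

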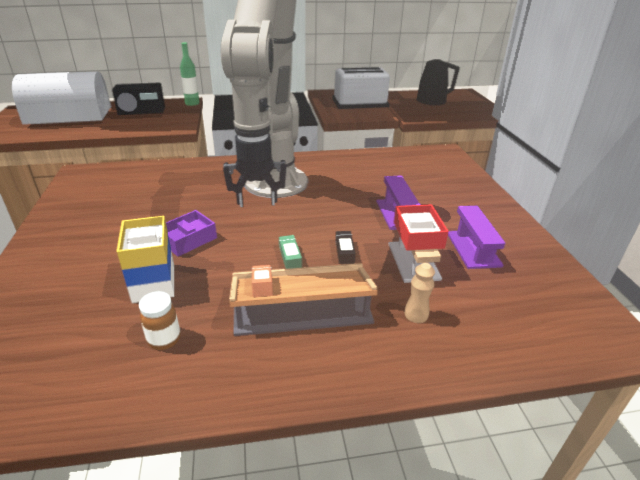

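>>> {"op": "step_arm", "data": {"grip": [6.5,6.5,6.5,6.5,6.5,6.5,6.5,6.5], "offset": [[0,0,0],[0,1.27,-1.1],[0,1.27,-1.1],[0,1.27,-1.1],[0,1.27,-1.1],[0,1.27,-1.1],[0,1.27,-1.1],[0,1.27,-1.1]], "turn": [-6,0,0,0,0,0,0,0]}}

```text
clock: 57.0
ee_pos: [0.4461, 0.002, 0.2188]
tcp_rot: [0.707, -0.028, 0.706, 0.027]
ft_force: [-0.6, -0.3, -0.0]
finger_gap: 0.0651
```

>>> {"op": "step_arm", "data": {"grip": [6.5,6.5,6.5,6.5,6.5,6.5,6.5,6.5], "offset": [[1.5,0,0],[2,0,0],[2,0,0],[2,0,0],[2,0,0],[1.5,0,0],[0.8,0,0],[0,0,0]], "turn": [0,0,0,0,0,0,0,0]}}

```text
clock: 57.8
ee_pos: [0.4455, 0.0014, 0.0999]
tcp_rot: [0.706, -0.028, 0.707, 0.027]
ft_force: [-0.5, 0.2, -0.1]
finger_gap: 0.0651
```

```bash
python3 - <<'E'
from h import *
d=grab('wrist','w26'); X=cloud(d)
print('green',rect(X,.028,.045,(.4455,.0014),.07))
go((.4455,.0014,.0065),94.5)
E
```

```text
green {'c': [444.5, 0.9], 'lw': [109.4, 44.3], 'yaw': 4.5, 'n': 10561, 'z': 0.0361}
t 57.85 p [0.4461 0.0014 0.1007] yaw 94.45 gap 0.0646 F [-0.8  1.1 -0.5] q [-0.51  0.21  0.46  2.15 -0.13  0.8   1.68]
offset cm [ 9.42  0.   -0.06] turn -0.05 offset after turn [ 0.   -0.06]
```

>>> {"op": "step_arm", "data": {"grip": [6.5,6.5,6.5,6.5,6.5,6.5,6.5,6.5], "offset": [[1.5,0,-0.1],[2,0,0],[2,0,0],[2,0,0],[1.3,0,0],[0.5,0,0],[0,0,0],[0,0,0]], "turn": [0,0,0,0,0,0,0,0]}}

```text
clock: 58.65
ee_pos: [0.4457, 0.0016, 0.0086]
tcp_rot: [0.707, -0.027, 0.706, 0.028]
ft_force: [0.2, 1.0, -0.3]
finger_gap: 0.0651
```

>>> {"op": "step_arm", "data": {"grip": [3.5,3.5,3.5,3.5,3.5,3.5,3.5,3.5], "offset": [[0,0,0],[0,0,0],[0,0,0],[0,0,0],[0,0,0],[0,0,0],[0,0,0],[0,0,0]], "turn": [0,0,0,0,0,0,0,0]}}

```text
clock: 59.45
ee_pos: [0.4457, 0.0015, 0.0088]
tcp_rot: [0.707, -0.027, 0.706, 0.028]
ft_force: [-0.6, -0.3, 4.7]
finger_gap: 0.0432
```

>>> {"op": "step_arm", "data": {"grip": [3.5,3.5,3.5,3.5,3.5,3.5,3.5,3.5], "offset": [[-1,0,0],[-2,0,0],[-3,0,0],[-3,0,0],[-3,0,0],[-3,0,0],[-1,0,0],[0,0,0]], "turn": [0,0,0,0,0,0,0,0]}}

```text
clock: 60.25
ee_pos: [0.4455, 0.0016, 0.1691]
tcp_rot: [0.708, -0.027, 0.705, 0.028]
ft_force: [1.2, 0.3, -1.8]
finger_gap: 0.0432
```

```bash
python3 - <<'E'
from h import *
go((.6472,.0063,.1107),88.5)
E
```

```text
t 60.25 p [0.4455 0.0016 0.1691] yaw 94.47 gap 0.0432 F [ 1.2  0.3 -1.8] q [-0.56  0.1   0.5   2.09 -0.06  0.96  1.61]
offset cm [ 5.84 -1.11 20.14] turn 5.97 offset after turn [ 0.99 20.15]
```

>>> {"op": "step_arm", "data": {"grip": [3.5,3.5,3.5,3.5,3.5,3.5,3.5,3.5], "offset": [[0,0,0],[0,0.14,2.88],[0,0.14,2.88],[0,0.14,2.88],[0,0.14,2.88],[0,0.14,2.88],[0,0.14,2.88],[0,0.14,2.88]], "turn": [6,0,0,0,0,0,0,0]}}

```text
clock: 61.05
ee_pos: [0.6461, 0.0059, 0.1647]
tcp_rot: [0.705, 0.009, 0.709, -0.01]
ft_force: [-0.5, -0.4, -1.3]
finger_gap: 0.0433
```

>>> {"op": "step_arm", "data": {"grip": [3.5,3.5,3.5,3.5,3.5,3.5,3.5,3.5], "offset": [[0.8,0,0],[1,0,0],[1.2,0,0],[1.2,0,0],[1,0,0],[0.5,0,0],[0,0,0],[0,0,0]], "turn": [0,0,0,0,0,0,0,0]}}

```text
clock: 61.85
ee_pos: [0.6468, 0.0058, 0.1112]
tcp_rot: [0.707, 0.01, 0.707, -0.009]
ft_force: [-0.2, 0.1, -1.7]
finger_gap: 0.0428
```

```bash
python3 - <<'E'
from h import *
go((.6472,.0063,.1027),88.5)
E
```

```text
t 61.85 p [0.6468 0.0058 0.1112] yaw 88.46 gap 0.0428 F [-0.2  0.1 -1.7] q [-0.41  0.54  0.46  1.68 -0.28  0.99  1.69]
offset cm [0.85 0.05 0.04] turn -0.04 offset after turn [0.05 0.04]
```

>>> {"op": "step_arm", "data": {"grip": [3.5,3.5,3.5,3.5,3.5,3.5,3.5,3.5], "offset": [[0.5,0,0],[0.3,0,0],[0.2,0,-0.1],[0.2,0,-0.1],[0.3,0,-0.1],[0.3,0,-0.1],[0.2,0,-0.1],[0,0,0]], "turn": [0,0,0,0,0,0,0,0]}}

```text
clock: 62.65
ee_pos: [0.643, 0.006, 0.0934]
tcp_rot: [0.708, 0.01, 0.706, -0.009]
ft_force: [-3.3, -0.2, 9.1]
finger_gap: 0.0434
```

>>> {"op": "step_arm", "data": {"grip": [3.5,3.5,3.5,3.5,3.5,3.5,3.5,3.5], "offset": [[0.2,0,-0.1],[0.2,0,0],[0.2,0,0],[0.2,0,0],[0.1,0,0],[0.1,0,0],[0,0,0],[0,0,0]], "turn": [0,0,0,0,0,0,0,0]}}

```text
clock: 63.45
ee_pos: [0.6406, 0.0061, 0.0831]
tcp_rot: [0.707, 0.01, 0.707, -0.009]
ft_force: [-6.7, 1.5, 11.6]
finger_gap: 0.0432
```

>>> {"op": "step_arm", "data": {"grip": [3.5,3.5,3.5,3.5,3.5,3.5,3.5,3.5], "offset": [[0.1,0,0],[0.1,0,0],[0.05,0,0],[0,0,0],[0,0,0],[0,0,0],[0,0,0],[0,0,0]], "turn": [0,0,0,0,0,0,0,0]}}

```text
clock: 64.25
ee_pos: [0.6403, 0.0061, 0.0813]
tcp_rot: [0.707, 0.01, 0.707, -0.009]
ft_force: [-8.9, 0.7, 16.2]
finger_gap: 0.0431
```

>>> {"op": "step_arm", "data": {"grip": [3.5,3.5,4.4,4.7,5.2,6,6,6], "offset": [[-0.1,0,0],[-0.05,0,0],[0,0,0],[0,0,0],[0,0,0],[0,0,0],[-1,0,0],[-2,0,0]], "turn": [0,0,0,0,0,0,0,0]}}

```text
clock: 65.05
ee_pos: [0.6392, 0.0061, 0.1089]
tcp_rot: [0.706, 0.009, 0.708, -0.01]
ft_force: [-0.7, 1.0, -0.0]
finger_gap: 0.0601
```

>>> {"op": "step_arm", "data": {"grip": [6.5,6.5,6.5,6.5,6.5,6.5,6.5,6.5], "offset": [[-3,0,0],[-3,0,0],[-3,0,0],[-2,0,0],[0,0,0],[0,0,-3],[0,0,-4],[0,0,-4]], "turn": [0,0,0,0,0,0,0,0]}}

```text
clock: 65.85
ee_pos: [0.5287, 0.0088, 0.2186]
tcp_rot: [0.706, 0.009, 0.708, -0.01]
ft_force: [-1.0, -0.8, 0.7]
finger_gap: 0.0652
```

```bash
python3 - <<'E'
from h import *
d=grab('top','t27');X=cloud(d)
for o in ['green','copper']:
    for a in manip.outline_of('tin_'+o,'top')[:1]: print(o,a['conf']); tinrack(X,a['region'])
for a in manip.outline_of('tin_black','top')[:1]:
    c=np.nanmedian(X[a['region']],axis=0); r=rect(X,.03,.042,c,.07); print('black',r)
go((r['c'][0]/1000,r['c'][1]/1000,.1),90+r['yaw'])
E
```

```text
green 0.55
rack frame c -20.5 22.0 lw 37.9 1.8 yaw 0.1 top z 0.0345 tilt [ 0.055 -2.749] 17
copper 0.71
rack frame c 0.0 0.0 lw 0.0 0.0 yaw 0.0 top z nan tilt [0. 0.] 0
black {'c': [443.4, 156.1], 'lw': [109.9, 44.1], 'yaw': -5.9, 'n': 812, 'z': 0.0354}
t 66.05 p [0.5297 0.0091 0.2195] yaw 88.48 gap 0.065 F [ 0.9 -0.   0.1] q [-0.55  0.22  0.52  1.85 -0.12  1.11  1.56]
offset cm [11.95 14.46 -9.02] turn 4.38 offset after turn [ 13.73 -10.09]
  return _methods._mean(a, axis=axis, dtype=dtype,
  ret = ret.dtype.type(ret / rcount)
```

View pics/t27.png

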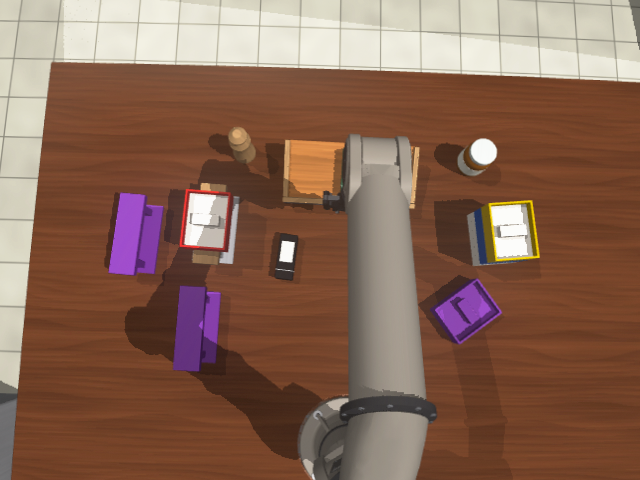

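>>> {"op": "step_arm", "data": {"grip": [6.5,6.5,6.5,6.5,6.5,6.5,6.5,6.5], "offset": [[0,0,0],[0,1.96,-1.43],[0,1.96,-1.43],[0,1.96,-1.43],[0,1.96,-1.43],[0,1.96,-1.43],[0,1.96,-1.43],[0,1.96,-1.43]], "turn": [4.4,0,0,0,0,0,0,0]}}

```text
clock: 66.85
ee_pos: [0.446, 0.157, 0.2198]
tcp_rot: [0.707, 0.037, 0.706, -0.037]
ft_force: [0.2, 0.2, 1.4]
finger_gap: 0.0647
```

>>> {"op": "step_arm", "data": {"grip": [6.5,6.5,6.5,6.5,6.5,6.5,6.5,6.5], "offset": [[1.5,0,0],[2,0,0],[2,0,0],[2,0,0],[2,0,0],[1.5,0,0],[0.8,0,0],[0,0,0]], "turn": [0,0,0,0,0,0,0,0]}}

```text
clock: 67.65
ee_pos: [0.4453, 0.1556, 0.1008]
tcp_rot: [0.706, 0.036, 0.707, -0.037]
ft_force: [0.3, -0.1, 0.1]
finger_gap: 0.065
```

```bash
python3 - <<'E'
from h import *
d=grab('wrist','w28'); X=cloud(d)
print('black',rect(X,.028,.045,(.4434,.156),.07))
go((.4434,.156,.0065),84.1)
E
```

```text
black {'c': [443.0, 155.8], 'lw': [109.8, 44.3], 'yaw': -6.1, 'n': 10577, 'z': 0.0361}
t 67.7 p [0.4458 0.1558 0.1016] yaw 84.05 gap 0.0649 F [ 0.3 -0.3 -0.2] q [-0.77  0.25  0.4   2.1  -0.13  0.82  1.17]
offset cm [ 9.51 -0.01 -0.24] turn -0.05 offset after turn [-0.01 -0.24]
```

>>> {"op": "step_arm", "data": {"grip": [6.5,6.5,6.5,6.5,6.5,6.5,6.5,6.5], "offset": [[1.5,0,-0.25],[2,0,0],[2,0,0],[2,0,0],[1.3,0,0],[0.6,0,0],[0,0,0],[0,0,0]], "turn": [0,0,0,0,0,0,0,0]}}

```text
clock: 68.5
ee_pos: [0.4435, 0.1563, 0.0085]
tcp_rot: [0.707, 0.037, 0.706, -0.036]
ft_force: [0.2, -0.5, 0.1]
finger_gap: 0.0648
```

>>> {"op": "step_arm", "data": {"grip": [3.5,3.5,3.5,3.5,3.5,3.5,3.5,3.5], "offset": [[0,0,0],[0,0,0],[0,0,0],[0,0,0],[0,0,0],[0,0,0],[0,0,0],[0,0,0]], "turn": [0,0,0,0,0,0,0,0]}}

```text
clock: 69.3
ee_pos: [0.4436, 0.1563, 0.0088]
tcp_rot: [0.707, 0.037, 0.706, -0.036]
ft_force: [-0.6, -0.9, 5.1]
finger_gap: 0.0431
```

>>> {"op": "step_arm", "data": {"grip": [3.5,3.5,3.5,3.5,3.5,3.5,3.5,3.5], "offset": [[-1,0,0],[-2,0,0],[-3,0,0],[-3,0,0],[-3,0,0],[-3,0,0],[-1,0,0],[0,0,0]], "turn": [0,0,0,0,0,0,0,0]}}

```text
clock: 70.1
ee_pos: [0.4434, 0.1565, 0.1691]
tcp_rot: [0.707, 0.037, 0.705, -0.036]
ft_force: [0.5, 0.5, -1.9]
finger_gap: 0.0431
```

```bash
python3 - <<'E'
from h import *
d=grab('top');X=cloud(d)
for o in ['green','copper']:
    for a in manip.outline_of('tin_'+o,'top')[:1]: print(o,a['conf']); tinrack(X,a['region'])
go((.6492,.0963,.111),88.5)
E
```

```text
green 0.97
rack frame c 0.7 0.8 lw 110.6 43.9 yaw -0.2 top z 0.036 tilt [-0.002 -0.002] 878
copper 0.59
rack frame c 0.3 -89.2 lw 111.1 44.7 yaw -0.2 top z 0.0359 tilt [ 0.001 -0.026] 884
t 70.25 p [0.4414 0.1556 0.1663] yaw 84.07 gap 0.0431 F [ 0.2 -0.1 -0.7] q [-0.81  0.15  0.42  2.04 -0.07  0.97  1.11]
offset cm [ 5.53 -3.75 21.28] turn -4.43 offset after turn [-5.38 20.93]
```

>>> {"op": "step_arm", "data": {"grip": [3.5,3.5,3.5,3.5,3.5,3.5,3.5,3.5], "offset": [[0,0,0],[0,-0.78,2.97],[0,-0.78,2.97],[0,-0.78,2.97],[0,-0.78,2.97],[0,-0.78,2.97],[0,-0.78,2.97],[0,-0.78,2.97]], "turn": [-4.4,0,0,0,0,0,0,0]}}

```text
clock: 71.05
ee_pos: [0.6489, 0.0953, 0.165]
tcp_rot: [0.706, 0.009, 0.709, -0.01]
ft_force: [0.1, -0.3, -1.3]
finger_gap: 0.0432
```

>>> {"op": "step_arm", "data": {"grip": [3.5,3.5,3.5,3.5,3.5,3.5,3.5,3.5], "offset": [[0.8,0,0],[1,0,0],[1.2,0,0],[1.2,0,0],[1,0,0],[0.5,0,0],[0,0,0],[0,0,0]], "turn": [0,0,0,0,0,0,0,0]}}

```text
clock: 71.85
ee_pos: [0.6493, 0.096, 0.1112]
tcp_rot: [0.707, 0.01, 0.707, -0.009]
ft_force: [0.2, 0.1, -1.4]
finger_gap: 0.0431
```

```bash
python3 - <<'E'
from h import *
go((.6492,.0963,.1027),88.5)
E
```

```text
t 71.85 p [0.6493 0.096  0.1112] yaw 88.47 gap 0.0431 F [ 0.2  0.1 -1.4] q [-0.51  0.55  0.42  1.65 -0.26  0.99  1.54]
offset cm [ 0.85  0.03 -0.01] turn -0.03 offset after turn [ 0.03 -0.01]
```

>>> {"op": "step_arm", "data": {"grip": [3.5,3.5,3.5,3.5,3.5,3.5,3.5,3.5], "offset": [[0.5,0,0],[0.3,0,0],[0.2,0,-0.1],[0.2,0,-0.1],[0.3,0,-0.1],[0.3,0,-0.1],[0.2,0,-0.1],[0,0,0]], "turn": [0,0,0,0,0,0,0,0]}}

```text
clock: 72.65
ee_pos: [0.6456, 0.0961, 0.0936]
tcp_rot: [0.708, 0.01, 0.706, -0.009]
ft_force: [-3.9, -0.0, 9.9]
finger_gap: 0.0432
```

>>> {"op": "step_arm", "data": {"grip": [3.5,3.5,3.5,3.5,3.5,3.5,3.5,3.5], "offset": [[0.2,0,-0.1],[0.2,0,0],[0.2,0,0],[0.2,0,0],[0.1,0,0],[0.1,0,0],[0,0,0],[0,0,0]], "turn": [0,0,0,0,0,0,0,0]}}

```text
clock: 73.45
ee_pos: [0.6431, 0.0961, 0.083]
tcp_rot: [0.707, 0.01, 0.707, -0.009]
ft_force: [-7.3, -0.4, 10.8]
finger_gap: 0.043
```

>>> {"op": "step_arm", "data": {"grip": [3.5,3.5,3.5,3.5,3.5,3.5,3.5,3.5], "offset": [[0.1,0,0],[0.1,0,0],[0.05,0,0],[0,0,0],[0,0,0],[0,0,0],[0,0,0],[0,0,0]], "turn": [0,0,0,0,0,0,0,0]}}

```text
clock: 74.25
ee_pos: [0.6429, 0.0961, 0.0815]
tcp_rot: [0.707, 0.01, 0.707, -0.009]
ft_force: [-8.0, -0.3, 16.2]
finger_gap: 0.0431
```

Flush again (force rose to 16 N). I release, retreat toward the robot and check everything.

>>> {"op": "step_arm", "data": {"grip": [3.5,3.5,4.4,4.7,5.2,6,6,6], "offset": [[-0.1,0,0],[-0.05,0,0],[0,0,0],[0,0,0],[0,0,0],[0,0,0],[-1,0,0],[-2,0,0]], "turn": [0,0,0,0,0,0,0,0]}}

```text
clock: 75.05
ee_pos: [0.6417, 0.0959, 0.1089]
tcp_rot: [0.706, 0.009, 0.708, -0.01]
ft_force: [-0.7, 1.1, 1.2]
finger_gap: 0.06
```

>>> {"op": "step_arm", "data": {"grip": [6.5,6.5,6.5,6.5,6.5,6.5,6.5,6.5], "offset": [[-3,0,0],[-3,0,0],[-4,0,0],[-4,0,0],[-2,0,-3],[0,0,-4.5],[0,0,-4.5],[0,0,-4.5]], "turn": [0,0,0,0,0,0,0,0]}}

```text
clock: 75.85
ee_pos: [0.4766, 0.1002, 0.2704]
tcp_rot: [0.707, 0.01, 0.707, -0.01]
ft_force: [-0.1, -0.2, 0.7]
finger_gap: 0.0651
```

>>> {"op": "step_arm", "data": {"grip": [6.5,6.5,6.5,6.5,6.5,6.5,6.5,6.5], "offset": [[0,-1,-1],[0,-3,0],[0,-4,0],[0,-4,0],[0,-4,0],[0,-4,0],[0,-4,0],[0,-2,0]], "turn": [0,0,0,0,0,0,0,0]}}

```text
clock: 76.65
ee_pos: [0.4607, -0.1643, 0.2709]
tcp_rot: [0.708, 0.011, 0.706, -0.012]
ft_force: [-0.1, 0.4, 0.2]
finger_gap: 0.065
```

```bash
python3 - <<'E'
from h import *
for n in ['scene','top']:
    d=grab(n,n[0]+'30');X=cloud(d)
    for o in ['green','copper','black']:
        for a in manip.outline_of('tin_'+o,n)[:1]:
            c=np.nanmedian(X[a['region']],axis=0); print(n,o,round(a['conf'],2),c.round(3)); tinrack(X,a['region'])
    print('yellow',rect(X,.149,.162,(.504,-.355),.1)); print('red',rect(X,.135,.15,(.5125,.334),.1))
    for o in ['mill','jar']: print(o,[np.round(np.nanmedian(X[a['region']],axis=0),3) for a in manip.outline_of(o,n)[:1]])
st()
E
```

```text
scene green 0.88 [0.685 0.003 0.109]
rack frame c 2.3 -1.0 lw 112.6 44.0 yaw -0.1 top z 0.0357 tilt [-0.046  0.017] 414
scene copper 0.72 [ 0.682 -0.084  0.112]
rack frame c 3.0 -89.9 lw 112.3 41.5 yaw 0.5 top z 0.0357 tilt [-0.047  0.001] 393
scene black 0.96 [0.678 0.091 0.108]
rack frame c 4.9 89.0 lw 111.8 44.7 yaw 0.1 top z 0.0356 tilt [-0.041  0.05 ] 421
yellow {'c': [503.8, -354.9], 'lw': [136.3, 100.0], 'yaw': 5.5, 'n': 627, 'z': 0.1536}
red {'c': [512.6, 332.8], 'lw': [136.6, 102.5], 'yaw': -2.4, 'n': 512, 'z': 0.1395}
mill [array([0.727, 0.262, 0.081])]
jar [array([ 0.724, -0.302,  0.079])]
top green 0.89 [0.641 0.008 0.109]
rack frame c 0.9 0.9 lw 110.0 44.1 yaw -0.2 top z 0.0359 tilt [-0.001 -0.007] 890
top copper 0.67 [ 0.637 -0.08   0.108]
rack frame c 0.6 -89.2 lw 110.3 44.9 yaw 0.0 top z 0.0359 tilt [-0.001 -0.013] 903
top black 0.73 [0.642 0.097 0.11 ]
rack frame c 1.6 90.8 lw 110.1 44.1 yaw -0.2 top z 0.0362 tilt [-0.002 -0.008] 887
yellow {'c': [0.0, 0.0], 'lw': [0.0, 0.0], 'yaw': 0.0, 'n': 0, 'z': nan}
red {'c': [512.5, 332.8], 'lw': [131.3, 101.6], 'yaw': -2.6, 'n': 752, 'z': 0.1405}
mill [array([0.697, 0.265, 0.107])]
jar [array([ 0.689, -0.297,  0.093])]
t 77.25 p [ 0.4613 -0.1585  0.2698] yaw 88.54 gap 0.065 F [ 0.1 -0.1 -0.5] q [-0.43  0.09  0.72  1.87 -0.06  1.2   1.86]
  return _methods._mean(a, axis=axis, dtype=dtype,
  ret = ret.dtype.type(ret / rcount)
```

View pics/t30.png

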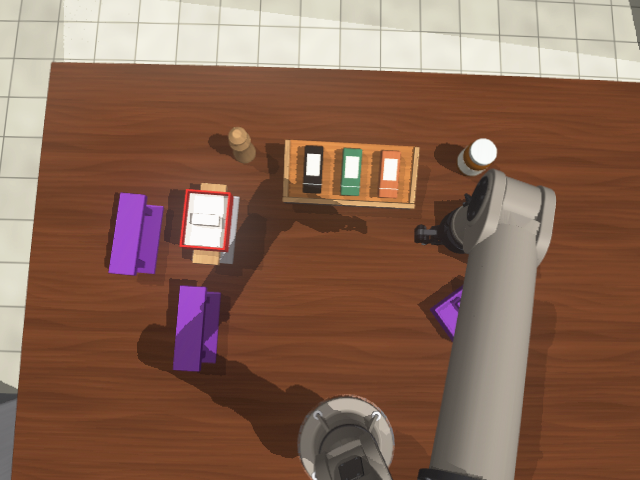

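View pics/s30.png

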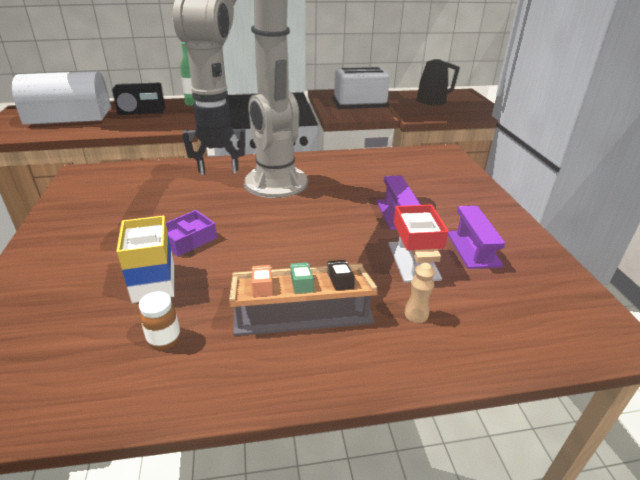

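All pieces sit where they should: copper, green and black at about (389,172), (352,172) and (313,168) in the top view. The robot is clear of everything, so I hand in.

```bash
python3 -c "
from cell import manip
print(manip.hand_in())"
```

```text
the job is handed in; nothing more can be done
None
```

The job is done and handed in at about 77 s of the 208 s allowed; no verdict was reported.

- **Boxes:** I set the yellow and blue boxes aside, balanced the red box on the wooden stand, then restacked blue on white and yellow on blue. Red measures within about 1 mm of the beam's centre. It sits level and within about 0.5° of the beam's direction. Yellow, blue and white agree within about 1 mm and 0.5°.
- **Tins:** All three tins were present, and the black one was knocked aside partway through, so I measured it again before picking it up. By the overhead camera they lie flat, label up, within 2 mm of the board's middle up the slope and within 0.3° of straight.
- **Bystanders:** The mill and jar read the same positions as at the start, and the purple look-alikes were not touched.

**Checks that disagreed:**
- In the last overhead picture the arm hid the stack. Yellow's final position therefore rests on the scene camera, plus the overhead and wrist readings taken just after it was placed.
- The scene camera read the tins about 2–3 mm further up the slope and about 2–3° tilted. The overhead camera showed them flat, and I trusted that view.

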